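Load the tweezers case into the bathroom steriliser with the boat

TASK

Lay the metal tweezers case in the trough of the long-handled boat, slide the boat by its handle through the slot in the steriliser's cover plate until the whole trough is inside, and tip it there so that the case rolls out onto the steriliser's floor. Then draw the boat out and stand it level on its feet on the counter again. The cover plate is hot: nothing may touch it or the edges of its slot, and leave the other things on the counter where they are.

Things in the scene. Friction and masses are not known exactly. Their poses are not given: they have to be found in the camera images.
- boat: Loose steel loading boat, red handle, 200 mm long, 44 wide, about 0.13 kg. Origin under mid-length, on the counter as it stands; x along it to the nose, z up. Open V trough x=10 to 100 mm (ends included), round 8 mm stem at z=16, x=-50 to 10, handle x=-100 to -50. Stands level on the trough's end walls and a tail foot (30 mm wide, x=-100 to -94, z=0 to 14).
- boat_trough (a point): (55, 0, 17) mm in the boat's frame: centre of the tweezers case at rest in the trough. Two plates rise 22 degrees to either side, from z=4 mm in the middle to the lips at y=+-22, z=13; end walls 3 mm thick, 18 high, 84 mm apart inside. A round load rolls out if the boat is rolled over 22 degrees about its length, to either side; 45 degrees empties it surely.
- boat_grip (a point): (-75, 0, 25) mm in the boat's frame: middle of the red handle, which is 50 mm long, 14 wide (y) and spans z=14 to 36 mm over the counter; grip it across its width.
- case: Tweezers case, loose: closed brass-coloured metal tube with a black band, 24 mm diameter, 70 mm long, about 0.06 kg, lying on the counter. Origin at its centre (12 mm over the counter), x along the tube; it can roll.
- steriliser: Fixed dry-heat steriliser: white box, clear solid roof, 150 mm deep (its x), 170 wide (y), 185 high. Origin on the counter under its centre. Its -x face is the dark cover plate. Inside: x=-69 to 69, y=-79 to 79 mm, floor at z=50 mm with round steel ribs along x, 3 mm high, every 18 mm; roof underside at z=180.
- cover: Cover plate of the steriliser: dark steel, 6 mm thick, from x=-75 to -69 mm in the steriliser's frame, 170 mm wide, up to z=185 mm. Its one opening is the slot. Orange lines edge the slot's two ends and run up from them to the plate's top edge. Origin at the middle of its foot, axes as the steriliser's.
- slot (a point): centre of the slot, in the middle of the plate's thickness: (-72, 0, 109) mm in the steriliser's frame, axes as the steriliser's, x pointing inwards. The slot is 64 mm wide (y) and 48 mm high (z from 85 to 133 mm).
- bottle: Bystander, loose, to be left alone: dark green glass bottle with black screw cap, upright, 64 mm diameter, 170 mm tall. Origin at the centre of its underside.
- cup: Bystander, loose, to be left alone: blue ceramic cup, 76 mm diameter, 90 mm tall. Origin at the centre of its underside.
- brush_stand: Bystander, loose, to be left alone: white plastic shaving-brush stand: 80 mm disc foot, thin post and small open fork, 134 mm tall, 48 mm across the fork. Origin at the centre of its underside.
- organiser: Bystander, loose, to be left alone: blue plastic pill organiser with seven flip lids, 150 (its x) x 34 x 25 mm high. Origin at the centre of its underside.
- jar: Bystander, loose, to be left alone: amber glass cream jar, 60 mm diameter, 55 mm tall. Origin at the centre of its underside.
- soap_dish: Bystander, loose, to be left alone: white ceramic dish 120 (its x) x 85 mm with a yellow soap bar, 30 mm high. Origin at the centre of its underside.
- nail_brush: Bystander, loose, to be left alone: wooden nail brush 95 (its x) x 42 x 36 mm high. Origin at the centre of its underside.
Mind the look-alikes: they are no part of the job. What is meant by the case is not red or turquoise, and is the larger of those in its own colour.

How it is judged (in metres and radians):
On the way, in this order (a step that is already met when the one before it is completed fails the run):
1. the tweezers case lies in the boat's trough, let go (distance between case and boat_trough below 0.016 m and angle between the x axis of case and the x axis of boat, either way round below 0.2 rad and contact force between the fingers and case below 0.1 N), for 0.2 s.
2. the boat's whole trough is through the slot, the case still aboard (distance between case and boat_trough below 0.016 m and angle between the x axis of case and the x axis of boat, either way round below 0.2 rad and x of boat_trough in the frame of steriliser above -0.026 m), for 0.1 s.
3. the case has been tipped onto the steriliser's floor while the trough is inside (z of case in the frame of steriliser between 0.05 and 0.085 m and x of case in the frame of steriliser between -0.069 and 0.069 m and y of case in the frame of steriliser between -0.079 and 0.079 m and x of boat_trough in the frame of steriliser above -0.026 m), for 0.1 s.
At the end, for the whole second after the job is handed in: The case lies at rest (under 0.03 m/s) inside the steriliser, its centre between 50 and 85 mm over the counter and within the chamber's walls; the boat stands at rest on the counter on its feet (origin within 8 mm of the counter's height, tilt under 0.08 rad) (z of case in the frame of steriliser between 0.05 and 0.085 m and x of case in the frame of steriliser between -0.069 and 0.069 m and y of case in the frame of steriliser between -0.079 and 0.079 m and linear speed of each of case, boat below 0.03 m/s and height (world z) of boat between -0.008 and 0.008 m and angle between boat's own z axis and vertical below 0.08 rad); the robot touches nothing.
It fails at once if anything touches the cover plate (more than 0.5 N) (contact force between cover and anything else above 0.5 N).
It fails at once if a bystander is shifted more than 25 mm (distance of any of bottle, cup, brush_stand, organiser, jar, soap_dish, nail_brush from where it was at the start of the episode above 0.025 m).
It fails at once if a bystander is tipped over (angle between any of bottle, cup, brush_stand, organiser, jar, soap_dish, nail_brush's own z axis and vertical above 0.35 rad).
It also fails if it takes over 72 s, if anything falls off the work surface, if the arm or the gripper's body presses on something with over 40 N, if the wrist force passes 120 N, or if a joint passes its speed limit or range.

ROBOT

A 6-joint arm with a two-finger parallel gripper is mounted at the origin on the work surface. World frame = base frame: x ahead of the robot, y to its left, z up, the work surface at z = 0. Lengths are in mm, angles in rad, forces in N, time in s.
With the tool pointing down it reaches from about 325 to 1000 mm from the base axis. Payload 5.1 kg.
Tool frame: the origin (TCP) lies at the very end of the fingers, on their centre line; the grasp point (between the pads) lies 19 mm behind it (arm.pinch_z is the z of the grasp point in the tool frame, in mm); z points along the fingers, y is the direction in which the jaws open and shut (so a half turn about z gives the same grasp; the last joint's range is limited). The gripper opens to 85 mm and grips with 20 to 120 N. Pads are 22 mm wide; open, the fingers measure 114 mm over their backs; the gripper's body (76 mm by 85 mm) begins 54 mm behind the grasp point. The pads swing forward as they close: fully open they stand 13 mm farther back than shut.
Start: joints at [1.064, 0.124, 1.65, -0, 1.367, -0.083], TCP at [267.316, 592.475, 210.022] pointing down, gripper open.
Joint ranges: [-2.61, 2.61], [-1.02, 2.33], [0.03, 2.71], [-1.35, 4.49], [0.32, 2.68], [-2.91, 2.91]. Speed limits (rad/s): [2.57, 2.57, 3.14, 3.14, 3.14, 3.14].

INTERFACE

Orientations are given as [roll, pitch, yaw] about the fixed x, y, z axes, in that order (R = Rz(yaw) Ry(pitch) Rx(roll)).
In Python, from workcell import status, get_image, camera_model, arm gives the robot as it stands. The module is installed in compiled form; this text tells all that it offers.
- The arm moves only by the shell command python3 -m handwheel 'ROWS' [FORCE]. ROWS is JSON, a list of rows, each an object with "rot": the turn, a rotation vector about the tool's x, y, z in degrees, a list of three; "delta_pos": the shift along the tool's x, y, z in m, a list of three; "fingers": the closure, from 0 (fully open) to 1 (shut). A call has 1 to 12 rows; each row is the pose to reach, as a shift and turn from the pose measured when the call began, along the tool's axes at that moment; what a row does not reach only later rows make up. A row lasts 1/12 s, in which the tool goes at most 41.7 mm and 7.16 degrees, less where a joint would pass 70% of its speed; a pose out of reach is approached as far as the arm can. A call with a gripper value outside its range is refused whole. The fingers move at their own pace and stop on an object; FORCE is the grip in N (left out, the last holds). Time passes only in rows, so rows that repeat a pose let the fingers close. It gives the time, the measured TCP pose, the force and the opening at its end, in the units of the state.
- status.state(): the state, without advancing time (a new reading comes with each control period).
- get_image(name): name is "scene" or "top"; returns the picture (420x560x3 uint8, red, green, blue); there is no depth.
- camera_model(name): a dict with "camera_matrix" (3x3 intrinsics, pixels), "camera_from_world" (4x4, takes a point from world to camera coordinates). Camera axes: x right, y down, z forward; pixel columns grow to the right and rows downward; lengths in mm; the calibration is good to about 2 mm. A picture is of the moment at which its call begins. camera_model takes no time and is no camera call.
- arm.sign_off(): hands the job in, once; it reports no verdict.
The state is a dict: "time": time; "q": joint angles; "joint_vel": joint speeds; "effort": joint torques, N m; "eef_pos": TCP position; "tool_rot": TCP orientation; "ft_force": force on the tool from outside, world axes, zero at the start; "torque": the same for the moment, N m; "grip_width": finger opening in mm.
Only numpy, scipy, OpenCV 4.12 (cv2) and the standard library are available. Lean on these libraries where they do the work, as an engineer would, in place of code of your own. Each camera call takes 0.05 s, during which the arm holds its last target.

## Working session

There is one attempt and no reset: what is moved stays moved. The work goes in short steps, Python scripts to look and compute and a shell command to move; the robot and the scene stay as the last step left them, time stands still between calls to the robot, and variables do not carry over. Pictures are saved under pics/ and viewed, and the job is handed in when it is done.

```bash
mkdir -p pics; ls
python3 - <<'E'
from workcell import status,get_image,camera_model,arm
import cv2
for n in("scene","top"):
    cv2.imwrite(f"pics/{n}0.png",cv2.resize(get_image(n),(800,600),interpolation=cv2.INTER_CUBIC)[:,:,::-1])
    m=camera_model(n);print(m)
print(status.state(),arm.pinch_z)
E
```

```text
pics
{'camera_matrix': array([[379.64179607,   0.        , 278.11033158],
       [  0.        , 379.64179607, 208.01945905],
       [  0.        ,   0.        ,   1.        ]]), 'camera_from_world': array([[-4.93420647e-01,  8.69764165e-01,  6.80895485e-03,
         3.38412114e+02],
       [ 6.04944410e-01,  3.48791094e-01, -7.15812149e-01,
        -2.52502067e+02],
       [-6.24962659e-01, -3.49077455e-01, -6.98259698e-01,
         1.48763184e+03],
       [ 0.00000000e+00,  0.00000000e+00,  0.00000000e+00,
         1.00000000e+00]])}
{'camera_matrix': array([[415.32264183,   0.        , 280.1398032 ],
       [  0.        , 415.32264183, 214.44760436],
       [  0.        ,   0.        ,   1.        ]]), 'camera_from_world': array([[ 3.37773117e-02, -9.99429341e-01, -2.93569554e-04,
        -9.94652770e+01],
       [-9.78304977e-01, -3.30033037e-02, -2.04524215e-01,
         5.83180096e+02],
       [ 2.04397813e-01,  7.19547871e-03, -9.78861461e-01,
         9.48367585e+02],
       [ 0.00000000e+00,  0.00000000e+00,  0.00000000e+00,
         1.00000000e+00]])}
{'time': 0.1, 'q': array([ 1.06441066e+00,  1.24437940e-01,  1.65152598e+00,  6.85245839e-06,
        1.36751089e+00, -8.25930278e-02]), 'joint_vel': array([ 0.00136718, -0.00364834, -0.00214032,  0.00143454, -0.00119582,
       -0.00018746]), 'effort': array([ 4.11749152e-04, -4.24932897e+01, -3.66652250e+01, -8.71552925e-05,
        3.99992277e-03,  1.70776264e-05]), 'eef_pos': array([267.02723307, 591.97221815, 208.88401683]), 'tool_rot': array([-3.13971747e+00, -1.61962090e-04,  2.71779847e+00]), 'ft_force': array([ 0.0659714 ,  0.53485111, -0.4860239 ]), 'torque': array([ 0.0097114 ,  0.03011596, -0.00536495]), 'grip_width': 85.28363386640945} -18.700000000000003
```

View pics/scene0.png

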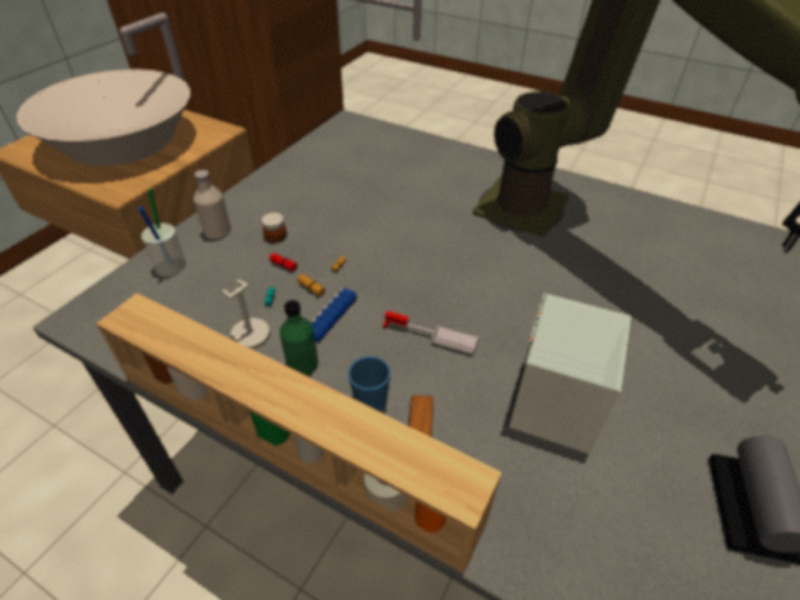

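View pics/top0.png

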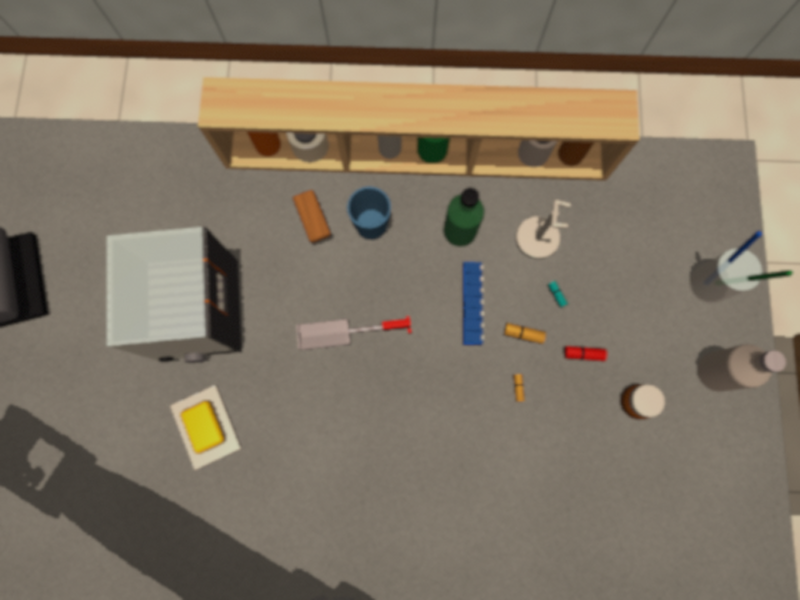

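Look-alikes in the top view (800x600 px): large brass (525,333), small brass (519,387), red (586,353) and turquoise (557,293). By the description, I choose the large brass one. Next are a close crop and the measurements.

```bash
cat > h.py <<'E'
import numpy as np,cv2
from workcell import status,get_image,camera_model,arm
def ray(n,uv):
    m=camera_model(n);K=m["camera_matrix"];T=m["camera_from_world"]
    d=T[:3,:3].T@np.linalg.inv(K)@np.array([uv[0],uv[1],1.]);c=-T[:3,:3].T@T[:3,3]
    return c,d/np.linalg.norm(d)
def onz(n,uv,z):
    c,d=ray(n,uv);return c+d*(z-c[2])/d[2]
def proj(n,P):
    m=camera_model(n);P=np.atleast_2d(P)
    r,_=cv2.Rodrigues(m["camera_from_world"][:3,:3])
    return cv2.projectPoints(P.astype(float),r,m["camera_from_world"][:3,3],m["camera_matrix"],None)[0][:,0]
def hsv(n,lo,hi,img=None):
    img=get_image(n) if img is None else img
    return cv2.inRange(cv2.cvtColor(img,cv2.COLOR_RGB2HSV),lo,hi)
def blobs(m,a=15):
    k,l,s,c=cv2.connectedComponentsWithStats(m);return [(s[i],c[i],l==i) for i in range(1,k) if s[i][4]>=a]
def crop(img,x0,y0,x1,y1,f,name):
    cv2.imwrite(name,cv2.resize(img[y0:y1,x0:x1],None,fx=f,fy=f,interpolation=cv2.INTER_CUBIC)[:,:,::-1])
E
python3 - <<'E'
from h import *
t=get_image("top");s=get_image("scene");np.save("t.npy",t);np.save("s.npy",s)
crop(t,330,190,450,290,6,"pics/c1.png");crop(t,190,140,300,260,5,"pics/c2.png")
crop(t,60,140,190,270,4,"pics/c3.png");crop(s,350,190,450,330,4,"pics/c4.png")
for nm,lo,hi in(("brass",(10,120,90),(24,255,255)),("red",(0,180,90),(6,255,255))):
  for n,i in(("top",t),("scene",s)):
    for st,c,l in blobs(hsv(n,lo,hi,i)):
        ys,xs=np.nonzero(l);r=cv2.minAreaRect(np.c_[xs,ys].astype(np.float32))
        print(nm,n,st,c.round(1),onz(n,c,12).round(),[onz(n,p,12).round()[:2] for p in cv2.boxPoints(r)])
E
```

```text
brass top [ 141   57  305   68 9741] [312.5  84.5] [ 961. -155.   12.] [array([853., 306.]), array([1035.,  320.]), array([1036., -522.]), array([ 854., -508.])]
brass top [141  84  14   3  30] [147.6  84.8] [945. 294.  12.] [array([941., 311.]), array([947., 312.]), array([948., 277.]), array([942., 276.])]
brass top [160  84  14   3  21] [166.4  85.3] [945. 243.  12.] [array([942., 260.]), array([948., 260.]), array([950., 225.]), array([944., 224.])]
brass top [141  89  66  28 750] [175.  100.7] [900. 215.  12.] [array([932., 311.]), array([938., 134.]), array([859., 128.]), array([853., 302.])]
brass top [205 133  26  37 538] [217.7 150.7] [762.  91.  12.] [array([797., 129.]), array([815.,  92.]), array([727.,  53.]), array([710.,  89.])]
brass top [353 226  29  15 252] [367.  232.9] [ 556. -300.   12.] [array([ 552., -262.]), array([ 574., -268.]), array([ 560., -338.]), array([ 538., -333.])]
brass top [360 262   7  19 113] [362.9 271.1] [ 460. -289.   12.] [array([ 482., -282.]), array([ 483., -297.]), array([ 438., -297.]), array([ 438., -282.])]
brass top [126 281  31  36 2
[... 864 characters left out ...]
[array([ 949., -583.]), array([ 608., -765.]), array([715., 280.]), array([948., 258.])]
red top [268 222  19  10 104] [277.6 226.6] [565. -74.  12.] [array([576., -49.]), array([577., -95.]), array([554., -96.]), array([553., -50.])]
red top [396 243  28   9 215] [409.4 247.1] [ 524. -406.   12.] [array([ 515., -371.]), array([ 534., -373.]), array([ 532., -441.]), array([ 513., -439.])]
red scene [189 178  18  11  91] [197.4 182.5] [ 524. -409.   12.] [array([ 537., -439.]), array([ 510., -451.]), array([ 512., -378.]), array([ 538., -368.])]
red scene [269 218  16  11  94] [276.4 222.5] [552. -82.  12.] [array([ 547., -111.]), array([524., -71.]), array([561., -51.]), array([583., -90.])]
```

View pics/c1.png

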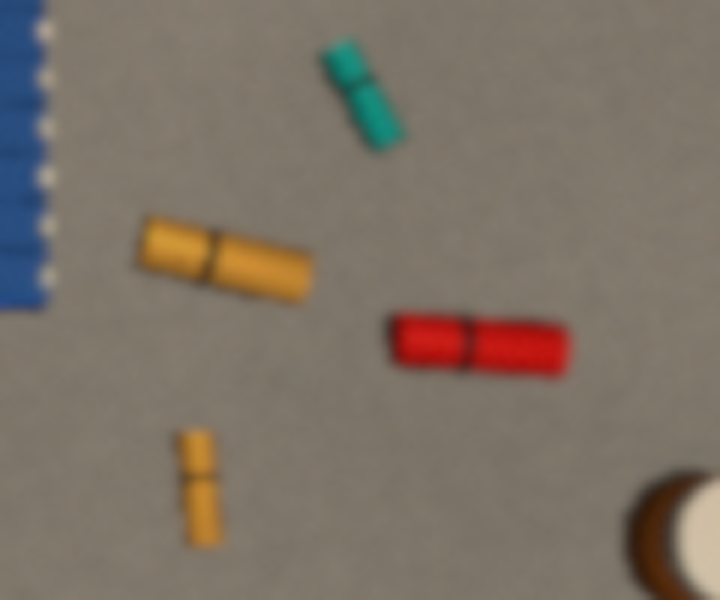

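View pics/c2.png

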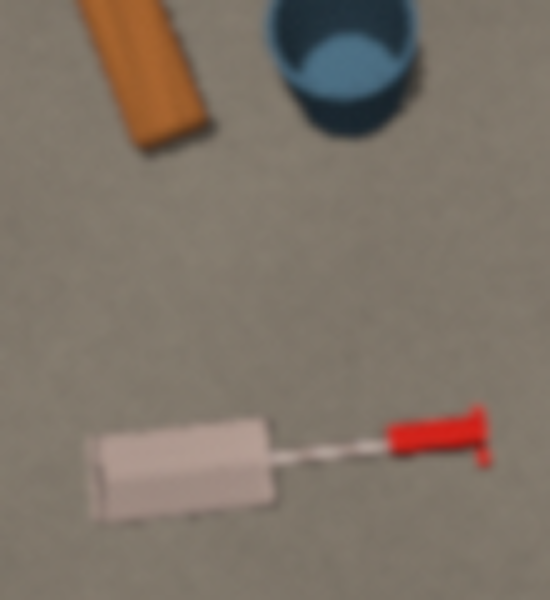

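View pics/c3.png

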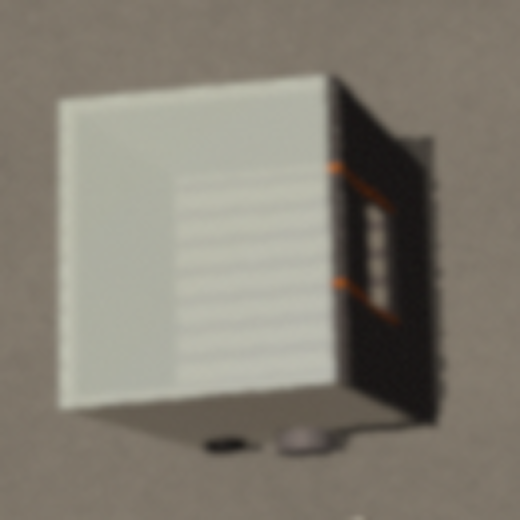

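View pics/c4.png

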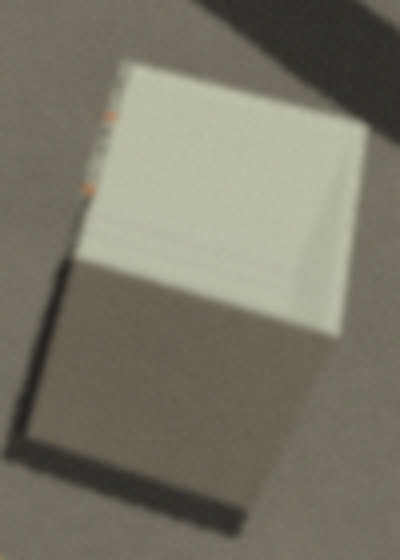

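Run:
```python
from h import *
t=np.load("t.npy");s=np.load("s.npy")
for n,i in(("top",t),("scene",s)):
  for st,c,l in blobs(hsv(n,(5,130,120),(20,255,255),i),3):
    if n=="top" and not(130<c[0]<175 and 170<c[1]<230) : continue
    if n=="scene" and not(360<c[0]<390 and 190<c[1]<260): continue
    ys,xs=np.nonzero(l);print("orange",n,st,c.round(1),[(xs[k],ys[k]) for k in(xs.argmin(),xs.argmax())],onz(n,c,185).round())
# roof corners top view from crop
P=lambda a,b,f,o:(a/f+o[0]-0.5+0.5/f,b/f+o[1]-.5+.5/f)
for nm,a,b,z in(("TL",60,101,185),("TR",328,75,185),("TRp",336,76,185),("BR",337,385,185),("BRp",347,385,185),("BL",60,410,185),("or1",335,168,185),("or2",342,283,185),("foot",436,424,0)):
  print(nm,onz("top",P(a,b,4,(60,140)),z).round(1))
for nm,a,b,z in(("TL",130,64,185),("TR",366,126,185),("BR",338,335,185),("BL",80,260,185),("or1",110,117,185),("or2",90,190,185),("footBR",240,515,0),("footBL",22,440,0)):
  print("s",nm,onz("scene",P(a,b,4,(350,190)),z).round(1))
for nm,a,b,z in(("noseL",92,436,13),("noseR",98,520,13),("tailL",266,418,13),("tailR",273,502,13),("noseM",95,478,8),("tailM",270,462,8),("hFront",388,440,36),("hBack",486,431,36),("footT",480,408,14),("footB",487,465,14)):
  print("boat",nm,onz("top",P(a,b,5,(190,140)),z).round(1))
```

```text
orange top [143 181   2   2   4] [143.5 181.5] [(np.int64(143), np.int64(181)), (np.int64(144), np.int64(181))] [623. 216. 185.]
orange top [144 210   2   2   3] [144.3 210.3] [(np.int64(144), np.int64(210)), (np.int64(145), np.int64(210))] [559. 208. 185.]
TL [655.2 370.1 185. ]
TR [675.  225.9 185. ]
TRp [674.5 221.4 185. ]
BR [504.6 203.7 185. ]
BRp [504.8 198.5 185. ]
BL [486.5 347.2 185. ]
or1 [622.5 216.7 185. ]
or2 [559.3 206.6 185. ]
foot [508.5 200.8   0. ]
s TL [508.9 203.5 185. ]
s TR [489.4 347.  185. ]
s BR [656.6 369.1 185. ]
s BL [676.9 230.4 185. ]
s or1 [560.6 208.  185. ]
s or2 [624.  217.6 185. ]
s footBR [662.5 363.8   0. ]
s footBL [679.6 226.    0. ]
boat noseL [558.  101.9  13. ]
boat noseR [515.4  95.9  13. ]
boat tailL [570.2  14.4  13. ]
boat tailR [527.5   8.7  13. ]
boat noseM [537.4  99.8   8. ]
boat tailM [548.6  11.7   8. ]
boat hFront [557.  -48.7  36. ]
boat hBack [563.1 -97.   36. ]
boat footT [578.9 -93.8  14. ]
boat footB [549.8 -98.2  14. ]
```

Crop c1 shows the large brass tube at native px (367,233). It is clearly longer than the small one at (363,271), and measures about 71x23 mm, so the choice holds. The boat's nose already points at the cover plate. Next I refine the case and work out the first move.

```bash
cat >> h.py <<'E'
from scipy.spatial.transform import Rotation as Ro
def goto(p,yaw,tilt=None):
    s=status.state();R=Ro.from_euler("xyz",s["tool_rot"])
    T=Ro.from_euler("xyz",[np.pi,0,np.radians(yaw)])
    d=R.inv().apply(np.array(p)-s["eef_pos"])/1000;r=np.degrees((R.inv()*T).as_rotvec())
    print("delta_pos",d.round(4),"rot",r.round(2),"n>=",(np.linalg.norm(d)/.0417).round(1),(np.linalg.norm(r)/7.16).round(1))
def st():
    s=status.state();print(s["time"],s["eef_pos"].round(1),np.degrees(s["tool_rot"]).round(2),"F",s["ft_force"].round(1),"w",round(s["grip_width"],1),"q",s["q"].round(2))
E
python3 - <<'E'
from h import *
t=np.load("t.npy");s=np.load("s.npy")
for n,i in(("top",t),("scene",s)):
  for st_,c,l in blobs(hsv(n,(10,120,90),(24,255,255),i)):
    if (n=="top" and abs(c-[367,233]).max()<4)or(n=="scene" and abs(c-[217,198]).max()<4):
      ys,xs=np.nonzero(l);W=np.array([onz(n,p,14)[:2] for p in zip(xs,ys)])
      ctr=W.mean(0);e=np.linalg.svd(W-ctr)[2][0];u=(W-ctr)@e
      print(n,ctr+e*(u.max()+u.min())/2,np.degrees(np.arctan2(*(e*np.sign(e[1]))[::-1])),np.ptp(u))
st();goto([555.5,-301.5,120],78.7)
E
```

```text
top [ 555.66869575 -299.86584654] 78.23148452820364 71.97887443189168
scene [ 555.48731114 -304.11965013] 76.91979063202702 77.11819292176023
0.2 [267.1 592.1 209.2] [-179.92   -0.    155.72] F [ 1.  -0.5 -0.1] w 85.4 q [ 1.06  0.12  1.65 -0.    1.37 -0.08]
delta_pos [-0.6303 -0.6959  0.0901] rot [-7.000e-02  5.000e-02  7.702e+01] n>= 22.6 10.8
```

```bash
python3 -m handwheel '[{"delta_pos":[-0.32,-0.35,0],"rot":[0,0,77],"fingers":0.2},{"delta_pos":[-0.32,-0.35,0],"rot":[0,0,77],"fingers":0.2},{"delta_pos":[-0.32,-0.35,0],"rot":[0,0,77],"fingers":0.2},{"delta_pos":[-0.32,-0.35,0],"rot":[0,0,77],"fingers":0.2},{"delta_pos":[-0.32,-0.35,0],"rot":[0,0,77],"fingers":0.2},{"delta_pos":[-0.32,-0.35,0],"rot":[0,0,77],"fingers":0.2},{"delta_pos":[-0.32,-0.35,0],"rot":[0,0,77],"fingers":0.2},{"delta_pos":[-0.32,-0.35,0],"rot":[0,0,77],"fingers":0.2},{"delta_pos":[-0.32,-0.35,0],"rot":[0,0,77],"fingers":0.2},{"delta_pos":[-0.32,-0.35,0],"rot":[0,0,77],"fingers":0.2},{"delta_pos":[-0.32,-0.35,0],"rot":[0,0,77],"fingers":0.2},{"delta_pos":[-0.32,-0.35,0],"rot":[0,0,77],"fingers":0.2}]' 40; python3 -c "
from h import *
st();goto([555.5,-301.5,100],78.3)"
```

```text
time: 1.2
eef_pos: [415.6, 137.7, 209.7]
tool_rot: [3.141, 0.002, 1.367]
ft_force: [-0.1, 1.3, -0.2]
grip_width: 68.4
1.2 [415.6 137.7 209.7] [1.7995e+02 1.4000e-01 7.8320e+01] F [-0.1  1.3 -0.2] w 68.4 q [ 0.2  -0.37  2.1  -0.    1.41  0.4 ]
delta_pos [-0.4015  0.2258  0.1109] rot [0.05 0.14 0.02] n>= 11.4 0.0
```

```bash
python3 -m handwheel '[{"delta_pos":[-0.401,0.226,0.11],"rot":[0,0,0],"fingers":0.2},{"delta_pos":[-0.401,0.226,0.11],"rot":[0,0,0],"fingers":0.2},{"delta_pos":[-0.401,0.226,0.11],"rot":[0,0,0],"fingers":0.2},{"delta_pos":[-0.401,0.226,0.11],"rot":[0,0,0],"fingers":0.2},{"delta_pos":[-0.401,0.226,0.11],"rot":[0,0,0],"fingers":0.2},{"delta_pos":[-0.401,0.226,0.11],"rot":[0,0,0],"fingers":0.2},{"delta_pos":[-0.401,0.226,0.11],"rot":[0,0,0],"fingers":0.2},{"delta_pos":[-0.401,0.226,0.11],"rot":[0,0,0],"fingers":0.2},{"delta_pos":[-0.401,0.226,0.11],"rot":[0,0,0],"fingers":0.2},{"delta_pos":[-0.401,0.226,0.11],"rot":[0,0,0],"fingers":0.2},{"delta_pos":[-0.401,0.226,0.11],"rot":[0,0,0],"fingers":0.2},{"delta_pos":[-0.401,0.226,0.11],"rot":[0,0,0],"fingers":0.2}]'; python3 -c "
from h import *
st();goto([555.5,-301.5,6],78.3)
t=get_image('top');crop(t,310,190,430,290,6,'pics/d1.png')"
```

```text
time: 2.2
eef_pos: [555.7, -305.1, 99.2]
tool_rot: [-3.141, 0.003, 1.364]
ft_force: [0.1, 0.4, -0.3]
grip_width: 68.8
2.2 [ 555.7 -305.1   99.2] [-179.99    0.18   78.16] F [ 0.1  0.4 -0.3] w 68.8 q [-0.59  0.18  1.78 -0.    1.18 -0.38]
delta_pos [ 0.0038 -0.0009  0.0932] rot [-0.01  0.18 -0.14] n>= 2.2 0.0
```

View pics/d1.png

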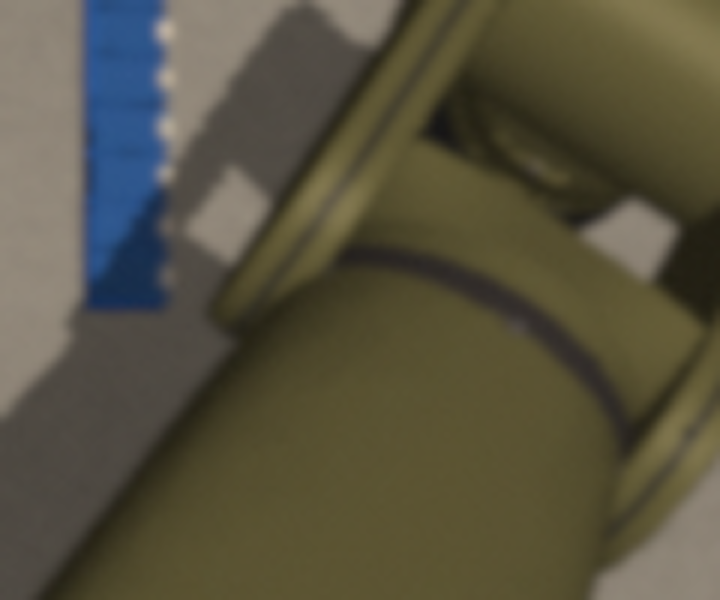

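The arm hides the case from above; the organiser end at crop (125,300) is clear of the gripper. I go down and grip.

```bash
python3 -m handwheel '[{"delta_pos":[0.004,-0.001,0.03],"rot":[0,0,0],"fingers":0.2},{"delta_pos":[0.004,-0.001,0.06],"rot":[0,0,0],"fingers":0.2},{"delta_pos":[0.004,-0.001,0.085],"rot":[0,0,0],"fingers":0.2},{"delta_pos":[0.004,-0.001,0.093],"rot":[0,0,0],"fingers":0.2},{"delta_pos":[0.004,-0.001,0.093],"rot":[0,0,0],"fingers":0.4},{"delta_pos":[0.004,-0.001,0.093],"rot":[0,0,0],"fingers":0.6},{"delta_pos":[0.004,-0.001,0.093],"rot":[0,0,0],"fingers":0.9},{"delta_pos":[0.004,-0.001,0.093],"rot":[0,0,0],"fingers":1},{"delta_pos":[0.004,-0.001,0.093],"rot":[0,0,0],"fingers":1},{"delta_pos":[0.004,-0.001,0.093],"rot":[0,0,0],"fingers":1},{"delta_pos":[0.004,-0.001,0.093],"rot":[0,0,0],"fingers":1}]' 40; python3 -c "
from h import *
st()
t=get_image('scene');crop(t,150,130,300,240,5,'pics/d2.png')"
```

```text
time: 3.17
eef_pos: [556.0, -302.7, 6.6]
tool_rot: [3.14, 0.004, 1.363]
ft_force: [-0.9, 0.4, -0.8]
grip_width: 0.1
3.1667 [ 556.  -302.7    6.6] [179.94   0.24  78.1 ] F [-0.9  0.4 -0.8] w 0.1 q [-0.58  0.29  1.83 -0.    1.02 -0.37]
```

View pics/d2.png

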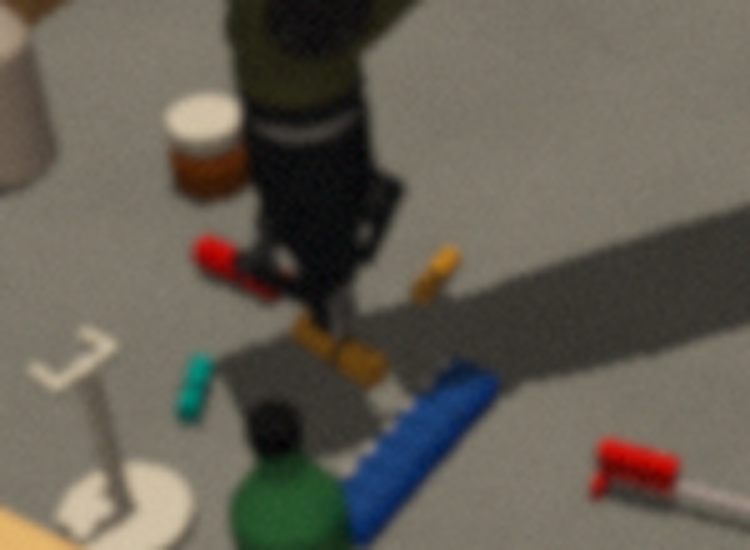

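The fingers shut fully (0.1 mm), so they slipped off the tube's top. The case (crop px ~(340,350)) now lies just in front of them. I rise, open and re-measure.

```bash
python3 -m handwheel '[{"delta_pos":[0,0,-0.03],"rot":[0,0,0],"fingers":1},{"delta_pos":[0,0,-0.07],"rot":[0,0,0],"fingers":0.6},{"delta_pos":[0,0,-0.1],"rot":[0,0,0],"fingers":0.2},{"delta_pos":[0,0,-0.1],"rot":[0,0,0],"fingers":0.2},{"delta_pos":[0,0,-0.1],"rot":[0,0,0],"fingers":0.2}]' 40
cat >> h.py <<'E'
def case(n="scene",near=None,zz=14):
    i=get_image(n)
    for lo in ((10,110,50),):
      for st_,c,l in blobs(hsv(n,lo,(26,255,255),i),20):
        w=onz(n,c,zz)
        if not(350<w[0]<660 and -420<w[1]<200) or st_[4]>600: continue
        ys,xs=np.nonzero(l);W=np.array([onz(n,p,zz)[:2] for p in zip(xs,ys)])
        ctr=W.mean(0);e=np.linalg.svd(W-ctr)[2][0];u=(W-ctr)@e;v=(W-ctr)@[-e[1],e[0]];e=e*np.sign(e[1])
        print(n,st_,ctr.round(1),"ang",np.degrees(np.arctan2(e[1],e[0])).round(1),"L",np.ptp(u).round(),np.ptp(v).round(),"mid",(ctr+np.linalg.svd(W-ctr)[2][0]*(u.max()+u.min())/2).round(1))
    return i
E
python3 -c "
from h import *
st()
t=case();crop(t,150,130,300,240,5,'pics/d3.png')"
```

```text
time: 3.63
eef_pos: [557.6, -303.4, 109.8]
tool_rot: [3.135, 0.006, 1.363]
ft_force: [0.1, -0.2, -0.6]
grip_width: 48.1
3.6333 [ 557.6 -303.4  109.8] [179.63   0.36  78.1 ] F [ 0.1 -0.2 -0.6] w 48.1 q [-0.58  0.17  1.78 -0.    1.19 -0.37]
scene [232 179  10  12  63] [ 466.1 -286.3] ang 11.9 L 60.0 21.0 mid [ 466.8 -286.2]
scene [209 192  19  16 157] [ 559.2 -296.7] ang 76.6 L 84.0 34.0 mid [ 558.7 -298.9]
```

View pics/d3.png

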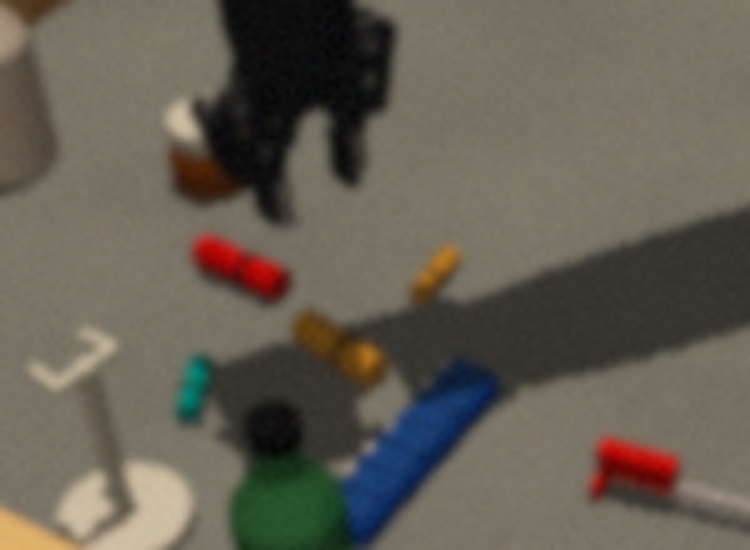

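Case nearly unmoved (px ~(218,199)). The tips stand farther back at 24 mm opening, so I grip lower with TCP z≈0.5 and limit the closure.

```bash
python3 -c "
from h import *
goto([556.3,-301.3,0.7],78.3)"
```

```text
delta_pos [ 0.0017 -0.0004  0.1065] rot [ 0.13  0.27 -0.2 ] n>= 2.6 0.1
```

```bash
python3 -m handwheel '[{"delta_pos":[0.002,0,0.03],"rot":[0,0,0],"fingers":0.3},{"delta_pos":[0.002,0,0.06],"rot":[0,0,0],"fingers":0.3},{"delta_pos":[0.002,0,0.085],"rot":[0,0,0],"fingers":0.3},{"delta_pos":[0.002,0,0.1],"rot":[0,0,0],"fingers":0.3},{"delta_pos":[0.002,0,0.105],"rot":[0,0,0],"fingers":0.3},{"delta_pos":[0.002,0,0.106],"rot":[0,0,0],"fingers":0.4},{"delta_pos":[0.002,0,0.106],"rot":[0,0,0],"fingers":0.5},{"delta_pos":[0.002,0,0.106],"rot":[0,0,0],"fingers":0.6},{"delta_pos":[0.002,0,0.106],"rot":[0,0,0],"fingers":0.7},{"delta_pos":[0.002,0,0.106],"rot":[0,0,0],"fingers":0.85},{"delta_pos":[0.002,0,0.106],"rot":[0,0,0],"fingers":0.85},{"delta_pos":[0.002,0,0.106],"rot":[0,0,0],"fingers":0.85}]' 30; python3 -c "
from h import *
st()"
```

```text
time: 4.68
eef_pos: [557.1, -301.3, 2.0]
tool_rot: [3.138, 0.005, 1.363]
ft_force: [-0.9, -0.1, 0.6]
grip_width: 12.7
4.6833 [ 557.1 -301.3    2. ] [179.8   0.3  78.1] F [-0.9 -0.1  0.6] w 12.7 q [-0.58  0.29  1.83 -0.    1.01 -0.37]
```

```bash
python3 -c "
from h import *
t=get_image('scene');crop(t,190,170,250,220,12,'pics/d4.png')
print(proj('scene',[[557,-301,0],[557,-301,24],[556,-301,12]]),np.abs(0))"
```

```text
[[217.6463793  201.75590314]
 [216.8716623  196.35861206]
 [217.44384467 198.89438453]] 0
```

View pics/d4.png

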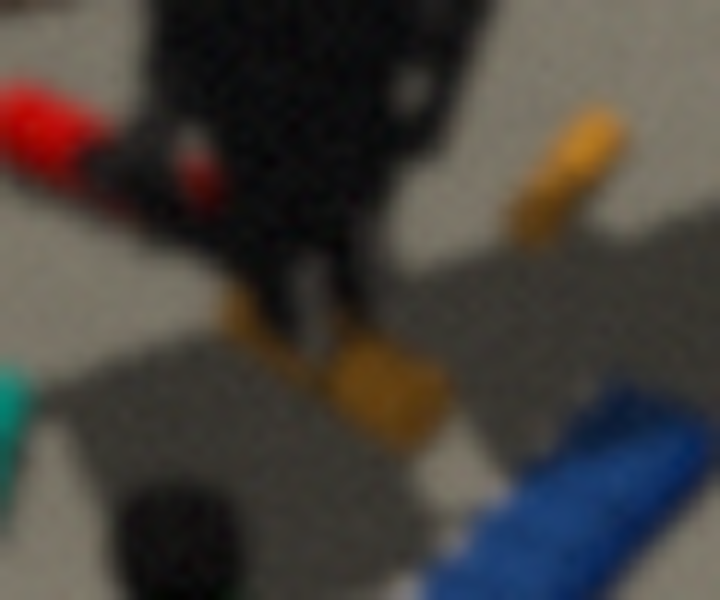

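```bash
python3 -c "
from h import *
print(proj('scene',[[557.6,-303.4,z] for z in(100,108,116,124,132)]))
u=np.array([-.979,.204,0])
for z in (108,116,124): print(z,proj('scene',[np.array([557.6,-303.4,z])+k*u for k in(-38,-24,24,38)]).round(1).tolist())"
```

```text
[[213.52776628 178.10987577]
 [213.23700981 176.1083424 ]
 [212.9434628  174.08759924]
 [212.64708487 172.0473684 ]
 [212.34783488 169.98736662]]
108 [[203.8, 182.1], [207.3, 179.9], [219.0, 172.4], [222.4, 170.3]]
116 [[203.4, 180.1], [207.0, 177.8], [218.8, 170.4], [222.1, 168.3]]
124 [[203.1, 178.0], [206.7, 175.8], [218.5, 168.4], [221.9, 166.3]]
```

The tips in the last pictures appear ~20 mm higher than the reported TCP would put them. I rise and check this in a close view.

```bash
python3 -m handwheel '[{"delta_pos":[0,0,-0.03],"rot":[0,0,0],"fingers":0.72},{"delta_pos":[0,0,-0.06],"rot":[0,0,0],"fingers":0.72},{"delta_pos":[0,0,-0.06],"rot":[0,0,0],"fingers":0.72},{"delta_pos":[0,0,-0.06],"rot":[0,0,0],"fingers":0.72}]' 30; python3 -c "
from h import *
st();s=status.state()
i=case();P=s['eef_pos'];p=proj('scene',[P,P+[0,0,10],P+[0,0,20]]);print(p)
c=i.copy()
for k in p:
  x,y=np.round(k).astype(int);c[y,x]=[255,0,255]
crop(c,180,150,250,210,11,'pics/d5.png')
i=case('top')"
```

```text
time: 5.07
eef_pos: [558.6, -302.0, 64.8]
tool_rot: [3.133, 0.007, 1.363]
ft_force: [-0.5, -0.2, -0.3]
grip_width: 23.7
5.0667 [ 558.6 -302.    64.8] [179.53   0.4   78.1 ] F [-0.5 -0.2 -0.3] w 23.7 q [-0.58  0.21  1.81 -0.    1.11 -0.37]
scene [232 179  10  12  62] [ 465.7 -286.3] ang 11.9 L 59.0 21.0 mid [ 466.3 -286.2]
scene [208 192  20  15 153] [ 559.1 -297. ] ang 76.8 L 84.0 33.0 mid [ 558.7 -298.9]
[[214.94544266 187.02486573]
 [214.59702478 184.62145185]
 [214.24449978 182.18970674]]
top [342 228  12  17  47] [ 547.5 -250.4] ang 147.6 L 49.0 8.0 mid [ 547.4 -250.3]
```

View pics/d5.png

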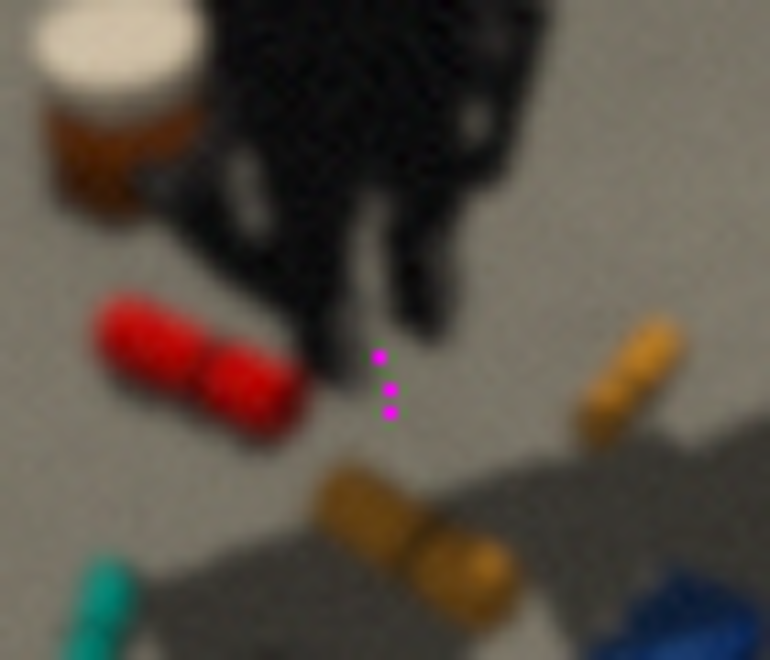

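The tips (crop px (337,380) and (425,340)) stand about 20 mm above the reported TCP (magenta (390,412); the +20 mm mark is at their level). The reported height is therefore suspect. I make a gentle touch test on bare counter beside the case.

```bash
python3 -m handwheel '[{"delta_pos":[0,-0.024,0],"rot":[0.4,0.3,0],"fingers":1},{"delta_pos":[0,-0.046,0],"rot":[0.4,0.3,0],"fingers":1},{"delta_pos":[0,-0.046,0.03],"rot":[0.4,0.3,0],"fingers":1},{"delta_pos":[0,-0.046,0.05],"rot":[0.4,0.3,0],"fingers":1},{"delta_pos":[0,-0.046,0.06],"rot":[0.4,0.3,0],"fingers":1},{"delta_pos":[0,-0.046,0.062],"rot":[0.4,0.3,0],"fingers":1}]' 30; python3 -c "
from h import *
st();s=status.state()
i=get_image('scene');P=s['eef_pos'];p=proj('scene',[P,P+[0,0,10],P+[0,0,20]])
c=i.copy()
for k in p:
  x,y=np.round(k).astype(int);c[y,x]=[255,0,255]
crop(c,190,150,260,210,11,'pics/d6.png')"
```

```text
time: 5.67
eef_pos: [508.6, -289.5, -5.1]
tool_rot: [-3.13, -0.004, 1.363]
ft_force: [-1.2, 0.3, 0.1]
grip_width: 0.0
5.6667 [ 508.6 -289.5   -5.1] [-179.32   -0.2    78.09] F [-1.2  0.3  0.1] w 0.0 q [-0.61  0.22  1.94 -0.    1.   -0.4 ]
```

View pics/d6.png

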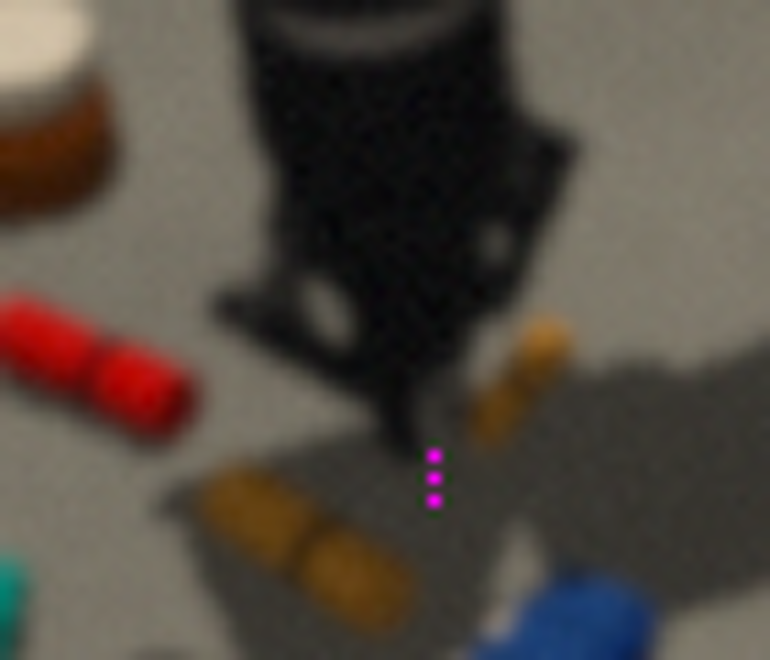

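At a reading of z=-5 there is still no contact. I go on down softly.

```bash
python3 -m handwheel '[{"delta_pos":[0,0,0.004],"rot":[-0.5,0,0],"fingers":1},{"delta_pos":[0,0,0.007],"rot":[-0.5,0,0],"fingers":1},{"delta_pos":[0,0,0.01],"rot":[-0.5,0,0],"fingers":1}]' 30;python3 -m handwheel '[{"delta_pos":[0,0,0.002],"rot":[0,0,0],"fingers":1},{"delta_pos":[0,0,0.003],"rot":[0,0,0],"fingers":1}]' 30; python3 -m handwheel '[{"delta_pos":[0,0,0.002],"rot":[0,0,0],"fingers":1},{"delta_pos":[0,0,0.003],"rot":[0,0,0],"fingers":1}]' 30
```

```text
time: 5.97
eef_pos: [510.1, -290.4, -13.2]
tool_rot: [3.141, -0.002, 1.363]
ft_force: [0.6, 0.2, 0.8]
grip_width: 0.2
time: 6.13
eef_pos: [510.5, -290.6, -15.9]
tool_rot: [3.141, -0.002, 1.363]
ft_force: [-0.4, -0.4, 0.1]
grip_width: -0.4
time: 6.3
eef_pos: [510.7, -290.8, -18.8]
tool_rot: [3.14, -0.002, 1.363]
ft_force: [-0.7, -0.1, -0.5]
grip_width: 0.6
```

```bash
for k in 1 2 3; do python3 -m handwheel '[{"delta_pos":[0,0,0.0015],"rot":[0,0,0],"fingers":1},{"delta_pos":[0,0,0.002],"rot":[0,0,0],"fingers":1}]' 30 | egrep "eef|ft"; done
```

```text
eef_pos: [510.8, -290.8, -20.8]
ft_force: [0.0, -0.3, 0.3]
eef_pos: [511.0, -290.9, -21.3]
ft_force: [-5.0, 3.1, 12.6]
eef_pos: [510.9, -290.9, -21.3]
ft_force: [-6.9, 3.8, 16.2]
```

Contact at reported z = -21.2, so the true shut-tip height is the reading + 21.2 mm. I use this from here on.

```bash
cat >> h.py <<'E'
_g=goto
def goto(p,yaw):  # p: true tip
    _g(np.array(p)-[0,0,21.2],yaw)
E
python3 -m handwheel '[{"delta_pos":[0,0,-0.03],"rot":[0,0,0],"fingers":0.3},{"delta_pos":[0,0,-0.06],"rot":[0,0,0],"fingers":0.3},{"delta_pos":[0,0.046,-0.07],"rot":[0,0,0],"fingers":0.3},{"delta_pos":[0,0.046,-0.07],"rot":[0,0,0],"fingers":0.3},{"delta_pos":[0,0.046,-0.07],"rot":[0,0,0],"fingers":0.3}]' 30; python3 -c "
from h import *
goto([556.3,-301.3,2.2],78.1)"
```

```text
time: 7.22
eef_pos: [558.6, -301.6, 50.7]
tool_rot: [3.138, -0.001, 1.364]
ft_force: [0.4, -1.0, 0.1]
grip_width: 59.4
delta_pos [-0.0003 -0.0025  0.0697] rot [ 0.2  -0.05  0.07] n>= 1.7 0.0
```

```bash
python3 -m handwheel '[{"delta_pos":[0,-0.002,0.025],"rot":[0,0,0],"fingers":0.3},{"delta_pos":[0,-0.002,0.045],"rot":[0,0,0],"fingers":0.3},{"delta_pos":[0,-0.002,0.06],"rot":[0,0,0],"fingers":0.3},{"delta_pos":[0,-0.002,0.067],"rot":[0,0,0],"fingers":0.3},{"delta_pos":[0,-0.002,0.069],"rot":[0,0,0],"fingers":0.4},{"delta_pos":[0,-0.002,0.069],"rot":[0,0,0],"fingers":0.5},{"delta_pos":[0,-0.002,0.069],"rot":[0,0,0],"fingers":0.6},{"delta_pos":[0,-0.002,0.069],"rot":[0,0,0],"fingers":0.7},{"delta_pos":[0,-0.002,0.069],"rot":[0,0,0],"fingers":0.85},{"delta_pos":[0,-0.002,0.069],"rot":[0,0,0],"fingers":0.85},{"delta_pos":[0,-0.002,0.069],"rot":[0,0,0],"fingers":0.85}]' 30; python3 -c "
from h import *
st()"
```

```text
time: 8.13
eef_pos: [557.8, -301.8, -16.8]
tool_rot: [3.136, 0.0, 1.364]
ft_force: [0.2, -0.9, 5.1]
grip_width: 22.6
8.1333 [ 557.8 -301.8  -16.8] [1.7968e+02 1.0000e-02 7.8180e+01] F [ 0.2 -0.9  5.1] w 22.6 q [-0.58  0.32  1.83  0.    0.98 -0.38]
```

Gripped (22.6 mm). I lift and check.

```bash
python3 -m handwheel '[{"delta_pos":[0,0,-0.02],"rot":[0,0,0],"fingers":0.85},{"delta_pos":[0,0,-0.05],"rot":[0,0,0],"fingers":0.85},{"delta_pos":[0,0,-0.08],"rot":[0,0,0],"fingers":0.85},{"delta_pos":[0,0,-0.08],"rot":[0,0,0],"fingers":0.85},{"delta_pos":[0,0,-0.08],"rot":[0,0,0],"fingers":0.85}]' 30; python3 -c "
from h import *
st();i=get_image('scene');crop(i,180,150,260,210,10,'pics/e1.png');goto([542.4,55.5,85],97.8)"
```

```text
time: 8.55
eef_pos: [558.9, -302.7, 66.0]
tool_rot: [3.131, 0.002, 1.364]
ft_force: [-1.0, -0.0, -0.8]
grip_width: 22.6
8.55 [ 558.9 -302.7   66. ] [1.794e+02 1.100e-01 7.818e+01] F [-1.  -0.  -0.8] w 22.6 q [-0.58  0.21  1.8   0.    1.11 -0.38]
delta_pos [ 0.3466 -0.088  -0.0009] rot [  0.37   0.1  -19.63] n>= 8.6 2.7
```

View pics/e1.png

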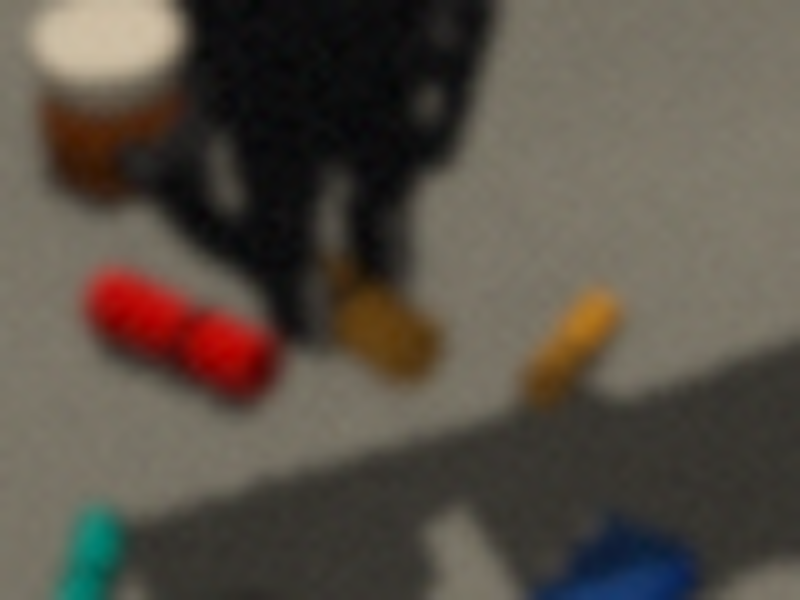

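The case hangs between the fingers (crop px (385,325)). On to the boat.

```bash
python3 -m handwheel '[{"delta_pos":[0.03,-0.008,0],"rot":[0.4,0.1,-5],"fingers":0.85},{"delta_pos":[0.07,-0.018,0],"rot":[0.4,0.1,-10],"fingers":0.85},{"delta_pos":[0.11,-0.028,0],"rot":[0.4,0.1,-15],"fingers":0.85},{"delta_pos":[0.15,-0.038,0],"rot":[0.4,0.1,-19.6],"fingers":0.85},{"delta_pos":[0.19,-0.048,0],"rot":[0.4,0.1,-19.6],"fingers":0.85},{"delta_pos":[0.23,-0.058,0],"rot":[0.4,0.1,-19.6],"fingers":0.85},{"delta_pos":[0.27,-0.068,0],"rot":[0.4,0.1,-19.6],"fingers":0.85},{"delta_pos":[0.31,-0.078,0],"rot":[0.4,0.1,-19.6],"fingers":0.85},{"delta_pos":[0.335,-0.085,0],"rot":[0.4,0.1,-19.6],"fingers":0.85},{"delta_pos":[0.347,-0.088,0],"rot":[0.4,0.1,-19.6],"fingers":0.85},{"delta_pos":[0.347,-0.088,0],"rot":[0.4,0.1,-19.6],"fingers":0.85},{"delta_pos":[0.347,-0.088,0],"rot":[0.4,0.1,-19.6],"fingers":0.85}]' 30; python3 -c "
from h import *
st();i=get_image('scene');crop(i,250,160,350,260,6,'pics/e2.png');j=get_image('top');crop(j,180,140,300,260,5,'pics/e3.png');goto([542.4,55.5,85],97.8)"
```

```text
time: 9.6
eef_pos: [541.6, 55.9, 61.5]
tool_rot: [-3.139, 0.0, 1.708]
ft_force: [-0.2, -0.2, -0.0]
grip_width: 22.8
9.6 [541.6  55.9  61.5] [-179.83    0.     97.85] F [-0.2 -0.2 -0. ] w 22.8 q [ 0.    0.04  2.01 -0.    1.1  -0.13]
delta_pos [ 0.0007  0.0003 -0.0016] rot [-0.11  0.01 -0.08] n>= 0.0 0.0
```

View pics/e2.png

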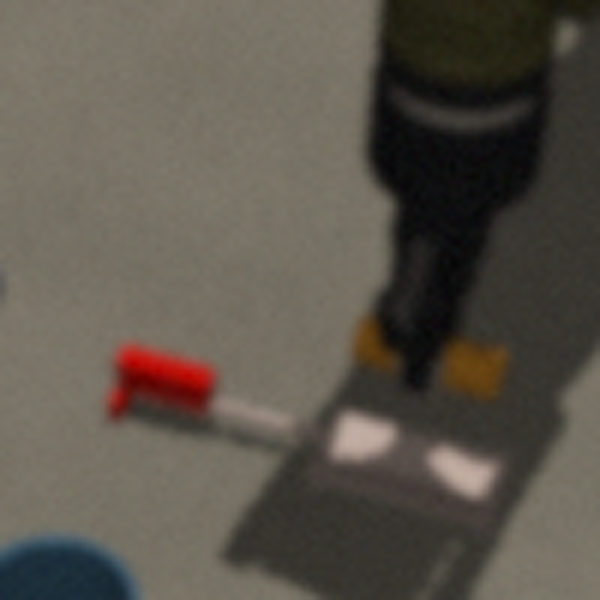

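View pics/e3.png

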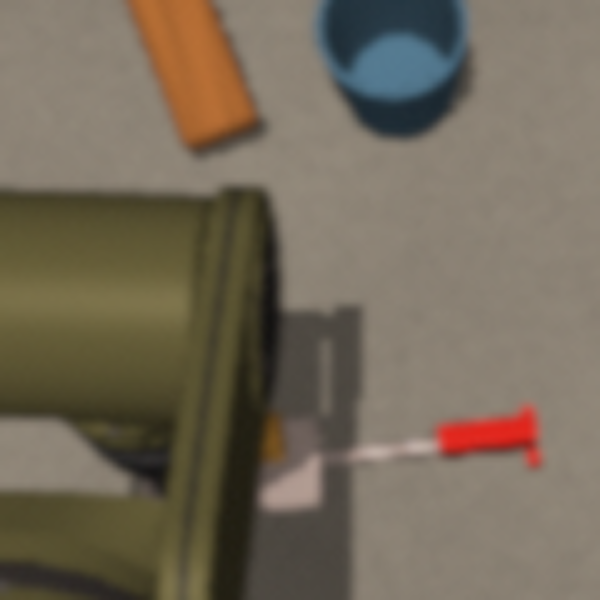

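Run:
```python
from h import *
i=get_image("scene");j=get_image("top")
cv2.imwrite("pics/e4.png",cv2.resize(i,(800,600))[:,:,::-1]);cv2.imwrite("pics/e5.png",cv2.resize(j,(800,600))[:,:,::-1])
for k in((357,350),(510,372),(433,360)):
  print(onz("scene",(k[0]/6+250-.4,k[1]/6+160-.4),90).round(1))
for k in ((325,425),(503,468),(310,470),(490,515)): print("trough lips",onz("scene",(k[0]/6+250-.4,k[1]/6+160-.4),13).round(1))
```

```text
[555.3  25.5  90. ]
[532.6  93.6  90. ]
[543.4  59.2  90. ]
trough lips [540.5   5.9  13. ]
trough lips [522.4  94.6  13. ]
trough lips [570.8  13.   13. ]
trough lips [553.2 101.3  13. ]
```

View pics/e4.png

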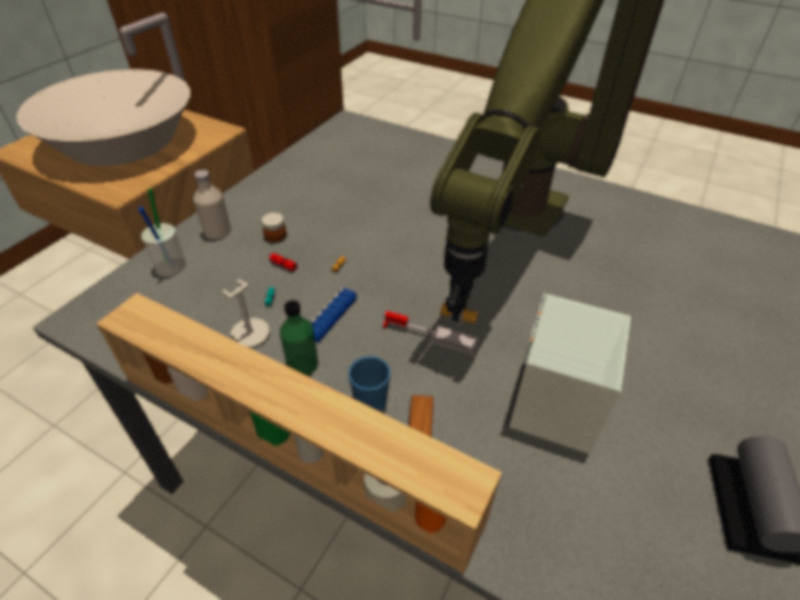

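View pics/e5.png

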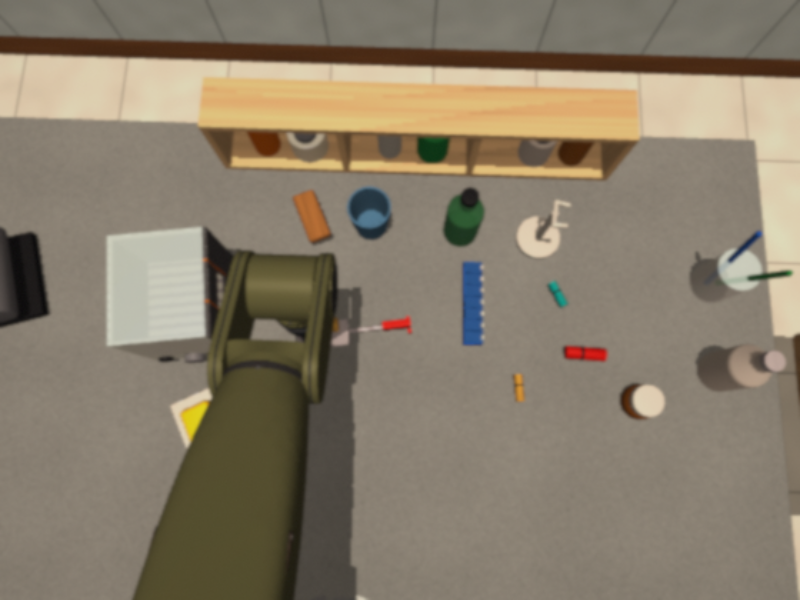

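Case seen at (543,59), so I shift it 2.5 mm back toward the handle and lower. The wrist fork is symmetric and well above 250 mm.

```bash
python3 -m handwheel '[{"delta_pos":[-0.002,0.0003,0.02],"rot":[0,0,0],"fingers":0.85},{"delta_pos":[-0.002,0.0003,0.04],"rot":[0,0,0],"fingers":0.85},{"delta_pos":[-0.002,0.0003,0.055],"rot":[0,0,0],"fingers":0.85},{"delta_pos":[-0.002,0.0003,0.063],"rot":[0,0,0],"fingers":0.85},{"delta_pos":[-0.002,0.0003,0.067],"rot":[0,0,0],"fingers":0.85},{"delta_pos":[-0.002,0.0003,0.069],"rot":[0,0,0],"fingers":0.85},{"delta_pos":[-0.002,0.0003,0.069],"rot":[0,0,0],"fingers":0.85}]' 30; python3 -c "
from h import *
st();i=get_image('scene');crop(i,270,180,350,260,7,'pics/f1.png')"
```

```text
time: 10.38
eef_pos: [543.4, 52.2, -6.1]
tool_rot: [-3.141, 0.0, 1.704]
ft_force: [-0.2, 0.9, -0.8]
grip_width: 22.6
10.3833 [543.4  52.2  -6.1] [-179.96    0.     97.63] F [-0.2  0.9 -0.8] w 22.6 q [-0.    0.14  2.03 -0.    0.97 -0.14]
```

View pics/f1.png

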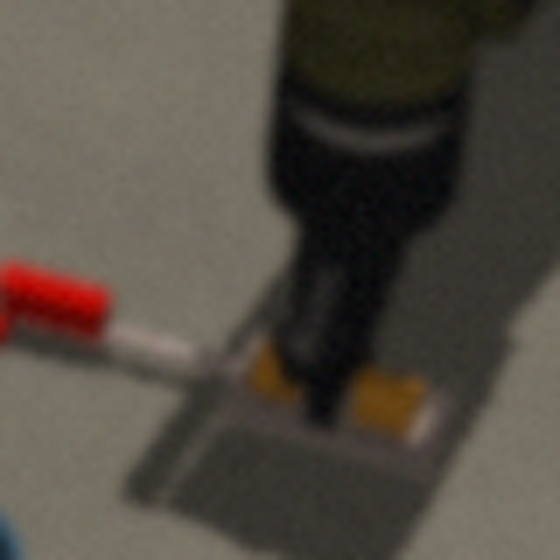

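The case lies over the trough, between the stem-side wall (crop (240,370)) and the nose wall (430,420). I lower 2 mm and let go.

```bash
python3 -m handwheel '[{"delta_pos":[0.0005,0,0.002],"rot":[0,0,0],"fingers":0.85},{"delta_pos":[0.0005,0,0.003],"rot":[0,0,0],"fingers":0.75},{"delta_pos":[0.0005,0,0.003],"rot":[0,0,0],"fingers":0.68},{"delta_pos":[0.0005,0,0.003],"rot":[0,0,0],"fingers":0.6},{"delta_pos":[0.0005,0,0.003],"rot":[0,0,0],"fingers":0.5},{"delta_pos":[0.0005,0,0.001],"rot":[0,0,0],"fingers":0.4},{"delta_pos":[0.0005,0,-0.01],"rot":[0,0,0],"fingers":0.3},{"delta_pos":[0.0005,0,-0.03],"rot":[0,0,0],"fingers":0.3},{"delta_pos":[0.0005,0,-0.06],"rot":[0,0,0],"fingers":0.3},{"delta_pos":[0.0005,0,-0.08],"rot":[0,0,0],"fingers":0.3},{"delta_pos":[0.0005,0,-0.08],"rot":[0,0,0],"fingers":0.3}]' 30; python3 -c "
from h import *
st();i=get_image('scene');crop(i,250,180,350,260,7,'pics/f2.png');goto([559.9,-73.3,85],97.8)"
```

```text
time: 11.35
eef_pos: [547.8, 52.9, 81.0]
tool_rot: [3.131, 0.002, 1.704]
ft_force: [0.6, 0.2, 1.0]
grip_width: 59.7
11.35 [547.8  52.9  81. ] [1.7938e+02 9.0000e-02 9.7650e+01] F [0.6 0.2 1. ] w 59.7 q [-0.    0.02  1.99 -0.    1.12 -0.13]
delta_pos [-0.1269 -0.0035  0.0148] rot [ 0.43  0.07 -0.15] n>= 3.1 0.1
```

View pics/f2.png

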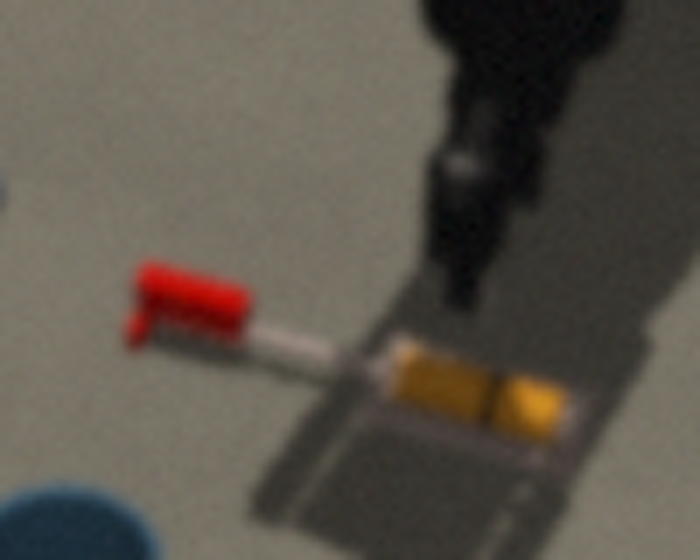

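The case rests in the trough (crop (395..570, 345..440)) between the two end walls. On to the handle.

```bash
python3 -m handwheel '[{"delta_pos":[-0.03,-0.003,0],"rot":[0.4,0,0],"fingers":0.3},{"delta_pos":[-0.065,-0.003,0],"rot":[0.4,0,0],"fingers":0.4},{"delta_pos":[-0.1,-0.003,0.01],"rot":[0.4,0,0],"fingers":0.5},{"delta_pos":[-0.12,-0.003,0.014],"rot":[0.4,0,0],"fingers":0.5},{"delta_pos":[-0.127,-0.003,0.014],"rot":[0.4,0,0],"fingers":0.5},{"delta_pos":[-0.127,-0.003,0.014],"rot":[0.4,0,0],"fingers":0.5}]' 30; python3 -c "
from h import *
st();i=get_image('scene');crop(i,230,150,350,250,6,'pics/f3.png');j=get_image('top');crop(j,180,150,300,250,6,'pics/f4.png');goto([559.9,-73.3,6],97.8)
for st_,c,l in blobs(hsv('scene',(0,180,90),(6,255,255),i)): print(st_,c,onz('scene',c,30))"
```

```text
time: 11.9
eef_pos: [559.6, -74.6, 63.5]
tool_rot: [-3.14, 0.0, 1.702]
ft_force: [-0.3, -1.0, -0.0]
grip_width: 42.6
11.9 [559.6 -74.6  63.5] [-1.799e+02  2.000e-02  9.751e+01] F [-0.3 -1.  -0. ] w 42.6 q [-0.23  0.08  1.96 -0.    1.1  -0.36]
delta_pos [-0.0005 -0.0001  0.0794] rot [-0.03  0.02 -0.16] n>= 1.9 0.0
[189 178  18  11 102] [197.47058824 182.73529412] [ 539.7219213  -392.39718404   30.        ]
[270 218  16  10  94] [277.0106383  222.59574468] [566.47090433 -71.74759947  30.        ]
```

View pics/f3.png

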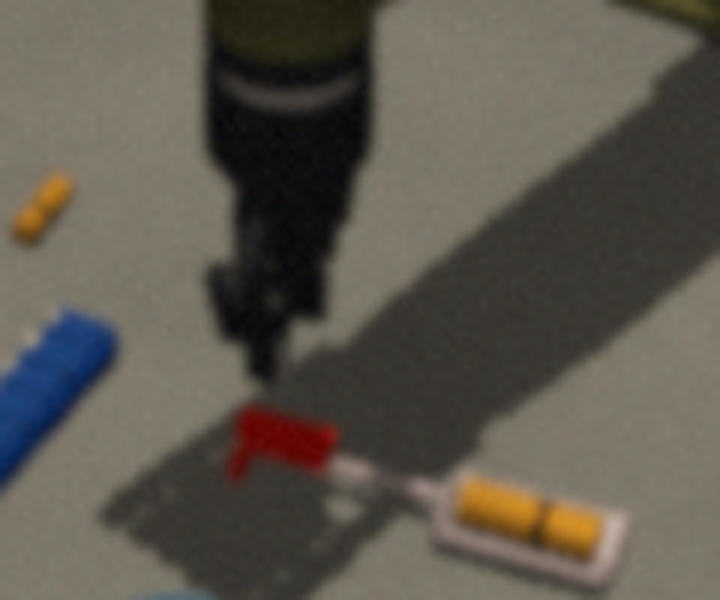

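View pics/f4.png

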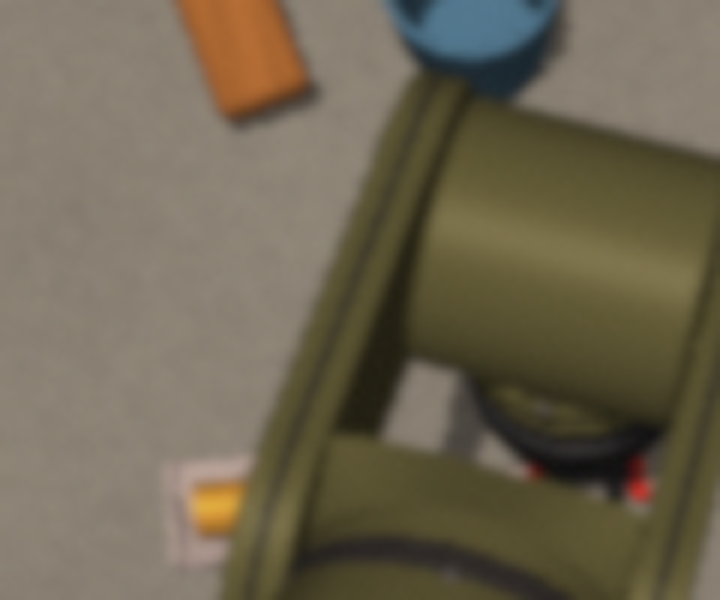

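The case is aboard (f3 crop (460..600,480..555)) and the boat has not moved. I descend and grip the handle.

```bash
python3 -m handwheel '[{"delta_pos":[-0.0005,0,0.025],"rot":[0,0,0],"fingers":0.5},{"delta_pos":[-0.0005,0,0.05],"rot":[0,0,0],"fingers":0.5},{"delta_pos":[-0.0005,0,0.068],"rot":[0,0,0],"fingers":0.5},{"delta_pos":[-0.0005,0,0.075],"rot":[0,0,0],"fingers":0.5},{"delta_pos":[-0.0005,0,0.078],"rot":[0,0,0],"fingers":0.55},{"delta_pos":[-0.0005,0,0.078],"rot":[0,0,0],"fingers":0.6},{"delta_pos":[-0.0005,0,0.078],"rot":[0,0,0],"fingers":0.66},{"delta_pos":[-0.0005,0,0.078],"rot":[0,0,0],"fingers":0.72},{"delta_pos":[-0.0005,0,0.078],"rot":[0,0,0],"fingers":0.78},{"delta_pos":[-0.0005,0,0.078],"rot":[0,0,0],"fingers":0.84},{"delta_pos":[-0.0005,0,0.078],"rot":[0,0,0],"fingers":0.9},{"delta_pos":[-0.0005,0,0.078],"rot":[0,0,0],"fingers":1}]' 30; python3 -m handwheel '[{"delta_pos":[0,0,0],"rot":[0,0,0],"fingers":1},{"delta_pos":[0,0,0],"rot":[0,0,0],"fingers":1},{"delta_pos":[0,0,0],"rot":[0,0,0],"fingers":1}]' 110; python3 -c "
from h import *
st()"
```

```text
time: 13.0
eef_pos: [561.1, -73.6, -12.4]
tool_rot: [3.14, 0.001, 1.704]
ft_force: [-0.3, 0.8, 5.3]
grip_width: 13.6
time: 13.25
eef_pos: [561.3, -73.7, -12.2]
tool_rot: [3.14, 0.001, 1.704]
ft_force: [-0.1, -0.4, 3.5]
grip_width: 11.9
13.25 [561.3 -73.7 -12.2] [1.7989e+02 7.0000e-02 9.7630e+01] F [-0.1 -0.4  3.5] w 11.9 q [-0.23  0.18  1.99 -0.    0.96 -0.36]
```

Run:
```python
from h import *
D=[(267.1,592.1,209.2,.12,1.65,1.37),(415.6,137.7,209.7,-.37,2.10,1.41),(555.7,-305.1,99.2,.18,1.78,1.18),(556,-302.7,6.6,.29,1.83,1.02),(558.6,-302,64.8,.21,1.81,1.11),(508.6,-289.5,-5.1,.22,1.94,1.0),(557.8,-301.8,-16.8,.32,1.83,.98),(541.6,55.9,61.5,.04,2.01,1.1),(543.4,52.2,-6.1,.14,2.03,.97),(559.6,-74.6,63.5,.08,1.96,1.1)]
A=[];b=[]
for x,y,z,q2,q3,q5 in D:
  A.append([1,0,np.sin(q2),np.cos(q2),np.sin(q2+q3),np.cos(q2+q3)]);b.append(np.hypot(x,y))
  A.append([0,1,np.cos(q2),-np.sin(q2),np.cos(q2+q3),-np.sin(q2+q3)]);b.append(z)
s,res,rk,sv=np.linalg.lstsq(np.array(A),np.array(b),rcond=None);print(s.round(1),rk,(np.array(A)@s-b).round(1))
```

```text
[  7.4 -69.7 456.9   7.6 604.1  54.3] 6 [ 1.5  1.1 -0.7 -0.   1.  -0.2 -0.8 -2.3 -4.3 -0.4  1.4 -1.2 -0.   2.3
 -0.2 -1.7  1.   2.3  1.2  0.1]
```

Run:
```python
from h import *
from scipy.optimize import fsolve
print([(z,proj('top',[[559.6,-74.6,z]]).round(1).tolist()) for z in(200,250,300,350,400)])
a0,h0,a,bb,c,d=7.4,-69.7,456.9,7.6,604.1,54.3
def W(q2,q3): return np.array([a0+a*np.sin(q2)+bb*np.cos(q2)+c*np.sin(q2+q3)+d*np.cos(q2+q3), h0+a*np.cos(q2)-bb*np.sin(q2)+c*np.cos(q2+q3)-d*np.sin(q2+q3)])
for D in(200,240,280):
  for t in(-55,-50,-45,0,45,50,55): # + : tool top leaning toward base (fingers outwards)
    T=np.radians(t);g=35 # pinch above rep tcp ~ pivot (stem)
    r0,z0=617,82+g
    wr=np.array([r0-(D-g)*np.sin(T), z0+(D-g)*np.cos(T)-D])
    q,_,ok,_=fsolve(lambda q:W(*q)-wr,[.2,1.9],full_output=True)
    print(D,t,q.round(2),"q5",(np.pi-T-q.sum()).round(2),ok)
```

```text
[(200, [[277.2, 213.1]]), (250, [[277.1, 207.9]]), (300, [[276.8, 201.9]]), (350, [[276.6, 195.2]]), (400, [[276.3, 187.4]])]
200 -55 [0.5  1.53] q5 2.07 1
200 -50 [0.47 1.55] q5 2.0 1
200 -45 [0.44 1.57] q5 1.92 1
200 0 [0.16 1.83] q5 1.15 1
200 45 [-0.02  2.12] q5 0.25 1
200 50 [-0.02  2.15] q5 0.14 1
200 55 [-0.02  2.17] q5 0.03 1
240 -55 [0.58 1.44] q5 2.08 1
240 -50 [0.55 1.47] q5 2.0 1
240 -45 [0.51 1.5 ] q5 1.92 1
240 0 [0.16 1.83] q5 1.15 1
240 45 [-0.06  2.19] q5 0.23 1
240 50 [-0.06  2.22] q5 0.11 1
240 55 [-0.06  2.25] q5 -0.0 1
280 -55 [0.66 1.35] q5 2.09 1
280 -50 [0.62 1.38] q5 2.01 1
280 -45 [0.58 1.42] q5 1.93 1
280 0 [0.16 1.83] q5 1.15 1
280 45 [-0.1   2.25] q5 0.21 1
280 50 [-0.11  2.29] q5 0.09 1
280 55 [-0.1   2.32] q5 -0.04 1
```

The fit shows q5 would pass its 0.32 limit tipping one way, but tipping the wrist outwards (+ about tool x) keeps q5 ≤ 2.1. I lift the boat slowly.

```bash
python3 -m handwheel '[{"delta_pos":[0,0,-0.002],"rot":[0,0,0],"fingers":1},{"delta_pos":[0,0,-0.006],"rot":[0,0,0],"fingers":1},{"delta_pos":[0,0,-0.014],"rot":[0,0,0],"fingers":1},{"delta_pos":[0,0,-0.024],"rot":[0,0,0],"fingers":1},{"delta_pos":[0,0,-0.036],"rot":[0,0,0],"fingers":1},{"delta_pos":[0,0,-0.049],"rot":[0,0,0],"fingers":1},{"delta_pos":[0,0,-0.062],"rot":[0,0,0],"fingers":1},{"delta_pos":[0,0,-0.075],"rot":[0,0,0],"fingers":1},{"delta_pos":[0,0,-0.085],"rot":[0,0,0],"fingers":1},{"delta_pos":[0,0,-0.091],"rot":[0,0,0],"fingers":1},{"delta_pos":[0,0,-0.094],"rot":[0,0,0],"fingers":1},{"delta_pos":[0,0,-0.094],"rot":[0,0,0],"fingers":1}]' 110; python3 -c "
from h import *
st();i=get_image('scene');crop(i,240,150,370,250,6,'pics/g1.png');goto([620.6,-3.4,103.5],97.67)"
```

```text
time: 14.25
eef_pos: [561.5, -73.7, 82.7]
tool_rot: [3.138, 0.002, 1.704]
ft_force: [-0.8, -0.3, -2.5]
grip_width: 12.2
14.25 [561.5 -73.7  82.7] [1.7981e+02 1.0000e-01 9.7630e+01] F [-0.8 -0.3 -2.5] w 12.2 q [-0.23  0.05  1.95 -0.    1.13 -0.36]
delta_pos [ 0.0617  0.0684 -0.0004] rot [ 0.11  0.07 -0.04] n>= 2.2 0.0
```

View pics/g1.png

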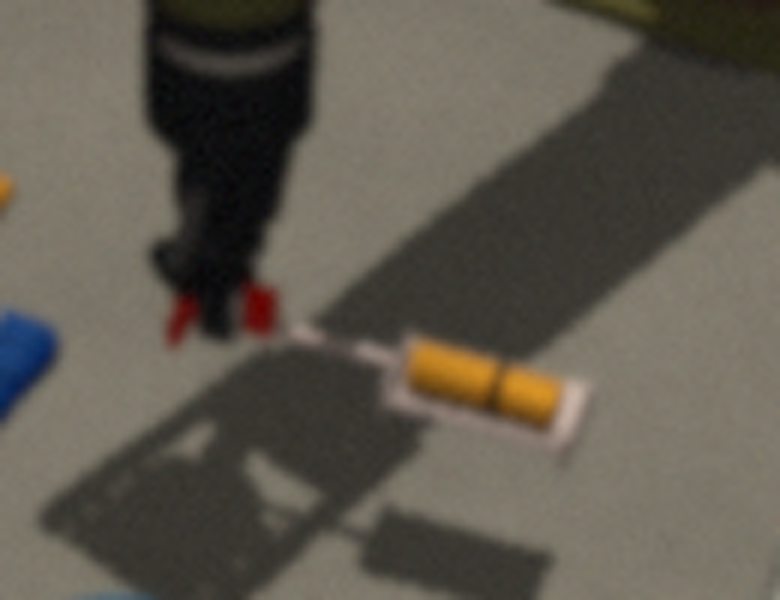

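Boat lifted with the case aboard. I move gently across to the slot's line.

```bash
python3 -m handwheel '[{"delta_pos":[0.002,0.002,0],"rot":[0,0,0],"fingers":1},{"delta_pos":[0.005,0.006,0],"rot":[0,0,0],"fingers":1},{"delta_pos":[0.01,0.012,0],"rot":[0,0,0],"fingers":1},{"delta_pos":[0.016,0.019,0],"rot":[0,0,0],"fingers":1},{"delta_pos":[0.023,0.027,0],"rot":[0,0,0],"fingers":1},{"delta_pos":[0.031,0.035,0],"rot":[0,0,0],"fingers":1},{"delta_pos":[0.039,0.043,0],"rot":[0,0,0],"fingers":1},{"delta_pos":[0.046,0.051,0],"rot":[0,0,0],"fingers":1},{"delta_pos":[0.052,0.058,0],"rot":[0,0,0],"fingers":1},{"delta_pos":[0.057,0.064,0],"rot":[0,0,0],"fingers":1},{"delta_pos":[0.06,0.067,0],"rot":[0,0,0],"fingers":1},{"delta_pos":[0.0617,0.0684,0],"rot":[0,0,0],"fingers":1}]' 110; python3 -m handwheel '[{"delta_pos":[0,0,0],"rot":[0,0,0],"fingers":1},{"delta_pos":[0,0,0],"rot":[0,0,0],"fingers":1}]' 110
cat >> h.py <<'E'
SX=np.array([-0.1335,0.991,0]);SY=np.array([-0.991,-0.1335,0]);SC=np.array([581.9,284,0])
def stf(P): v=np.asarray(P)-SC;return np.array([v@SX,v@SY,v[2]])
E
python3 - <<'E'
from h import *
st();s=status.state();print("tcp in st",stf(s['eef_pos']).round(1))
i=get_image('scene');j=get_image('top')
yaw=s['tool_rot'][2];d=np.array([np.cos(yaw),np.sin(yaw),0]);l=np.array([-d[1],d[0],0])
o=s['eef_pos']+75*d;o[2]=s['eef_pos'][2]+12.2
B=np.array([[100,22,13],[100,-22,13],[10,22,13],[10,-22,13],[100,22,18],[100,-22,18],[-50,7,36],[-50,-7,36]])
W=o+B[:,:1]*d+B[:,1:2]*l+B[:,2:]*[0,0,1]
def draw(im,n,x0,y0,x1,y1,f,name):
    c=cv2.resize(im[y0:y1,x0:x1],None,fx=f,fy=f,interpolation=cv2.INTER_CUBIC)
    for p in proj(n,W): cv2.circle(c,tuple(int(v) for v in ((p+.5-[x0,y0])*f)),2,(0,255,255),-1)
    cv2.imwrite(name,c[:,:,::-1])
draw(i,'scene',270,150,400,250,6,'pics/g2.png');draw(j,'top',120,150,260,250,5,'pics/g3.png')
E
```

```text
time: 15.3
eef_pos: [621.1, -2.8, 81.9]
tool_rot: [3.14, 0.001, 1.705]
ft_force: [-0.2, -0.2, -2.1]
grip_width: 11.9
time: 15.47
eef_pos: [620.9, -2.9, 81.7]
tool_rot: [3.14, 0.001, 1.705]
ft_force: [-0.4, -0.3, -2.1]
grip_width: 12.1
15.4667 [620.9  -2.9  81.7] [1.7991e+02 8.0000e-02 9.7660e+01] F [-0.4 -0.3 -2.1] w 12.1 q [-0.09  0.17  1.82 -0.    1.15 -0.22]
tcp in st [-289.5   -0.4   81.7]
```

View pics/g2.png

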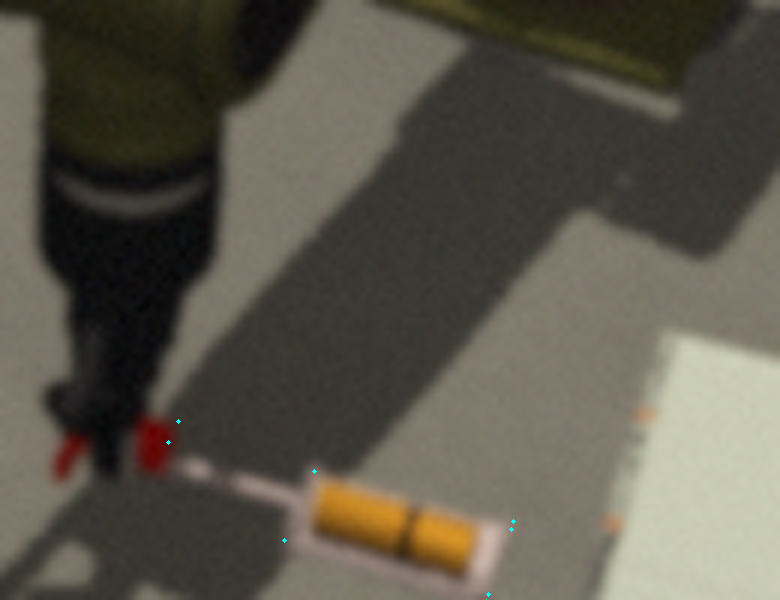

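View pics/g3.png

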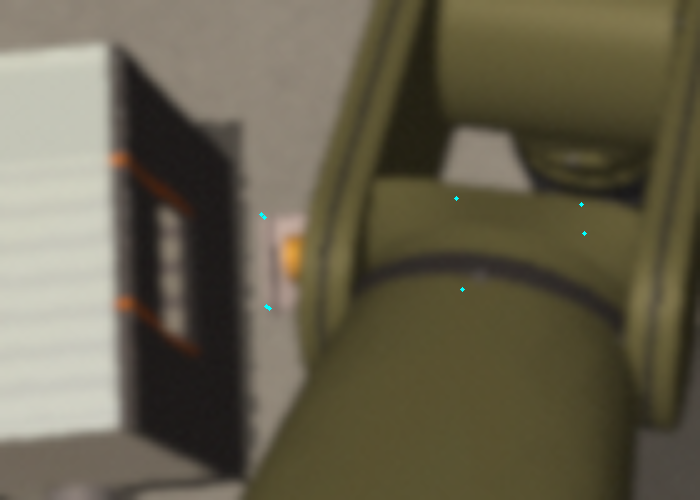

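Case aboard. The boat's nose sits ~5 mm farther back than predicted (g3 crop x 277 vs 264), and laterally it agrees within ~1 mm. I check pitch and height at the nose with a zoom.

```bash
cat >> h.py <<'E'
def overlay(im,n,box,f,name,bx=-70,dz=12.2,B=None):
    s=status.state();R=Ro.from_euler("xyz",s["tool_rot"])
    if B is None: B=[[100,22,18],[100,-22,18],[100,22,0],[100,-22,0],[10,22,18],[10,-22,18],[10,22,0],[10,-22,0],[-50,7,36],[-50,-7,36]]
    B=np.array(B,float)
    T=np.c_[B[:,0]-bx,-B[:,1],-(B[:,2]+dz)]
    W=s["eef_pos"]+R.apply(T);x0,y0,x1,y1=box
    c=cv2.resize(im[y0:y1,x0:x1],None,fx=f,fy=f,interpolation=cv2.INTER_CUBIC)
    for p in proj(n,W): cv2.circle(c,tuple(int(v) for v in ((p+.5-[x0,y0])*f)),2,(0,255,255),-1)
    cv2.imwrite(name,c[:,:,::-1]);return W
E
python3 - <<'E'
from h import *
i=get_image('scene');overlay(i,'scene',(310,215,370,260),12,'pics/g4.png')
E
```

View pics/g4.png

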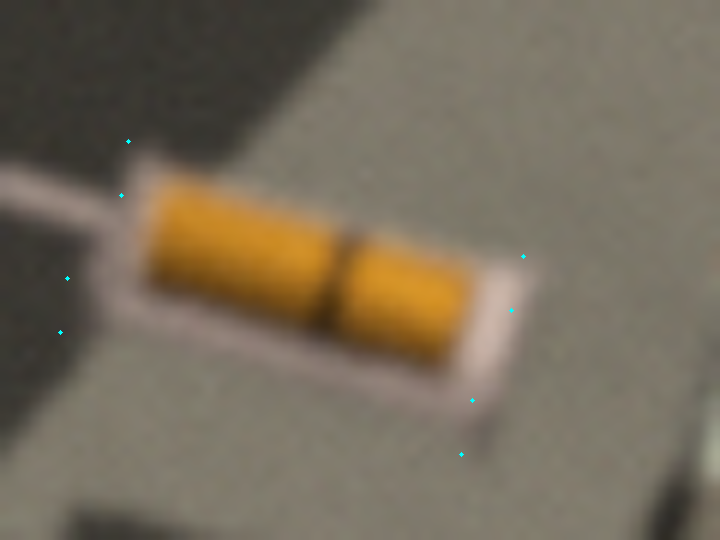

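No visible pitch; the boat is maybe 2 mm low. I go up 1.5 mm and advance to just before the plate, then check.

```bash
python3 -m handwheel '[{"delta_pos":[0.002,0,-0.0005],"rot":[0,0,0],"fingers":1},{"delta_pos":[0.006,0,-0.001],"rot":[0,0,0],"fingers":1},{"delta_pos":[0.012,0,-0.0015],"rot":[0,0,0],"fingers":1},{"delta_pos":[0.018,0,-0.0015],"rot":[0,0,0],"fingers":1},{"delta_pos":[0.024,0,-0.0015],"rot":[0,0,0],"fingers":1},{"delta_pos":[0.028,0,-0.0015],"rot":[0,0,0],"fingers":1},{"delta_pos":[0.03,0,-0.0015],"rot":[0,0,0],"fingers":1},{"delta_pos":[0.03,0,-0.0015],"rot":[0,0,0],"fingers":1}]' 110
python3 - <<'E'
from h import *
st();s=status.state();print(stf(s['eef_pos']).round(1))
i=get_image('scene');overlay(i,'scene',(310,200,390,270),10,'pics/g5.png',-73)
i=get_image('top');overlay(i,'top',(130,160,200,220),11,'pics/g6.png',-73)
E
```

```text
time: 16.28
eef_pos: [616.7, 27.3, 83.3]
tool_rot: [3.14, 0.001, 1.705]
ft_force: [-0.4, -0.6, -2.7]
grip_width: 12.1
16.2833 [616.7  27.3  83.3] [1.799e+02 7.000e-02 9.769e+01] F [-0.4 -0.6 -2.7] w 12.1 q [-0.04  0.16  1.83 -0.    1.15 -0.18]
[-2.59e+02 -2.00e-01  8.33e+01]
```

View pics/g5.png

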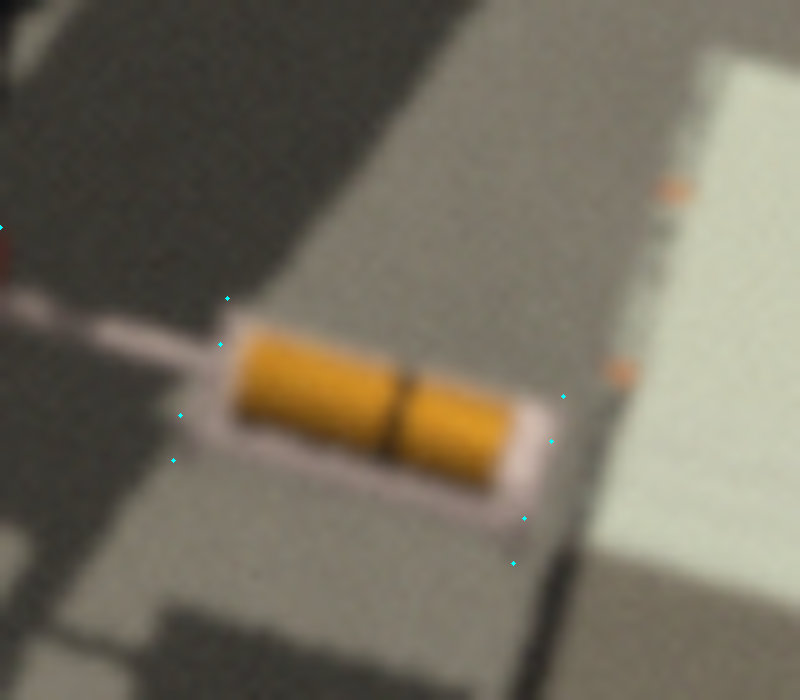

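View pics/g6.png

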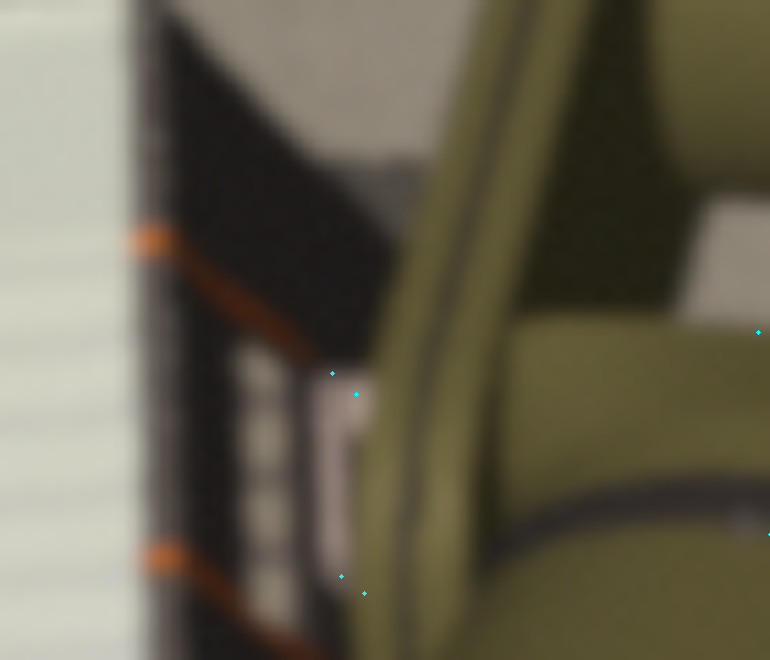

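Nose edge observed at g6 crop x≈322, rows 370–585 (prediction 332–341, 373–576), so it is centred within 0.5 mm of the slot axis. The slot ends are at rows ~355 and 655. I raise 1.5 mm more and slide in.

```bash
python3 -m handwheel '[{"delta_pos":[0,0,-0.001],"rot":[0,0,0],"fingers":1},{"delta_pos":[0.002,0,-0.0015],"rot":[0,0,0],"fingers":1},{"delta_pos":[0.006,0,-0.0015],"rot":[0,0,0],"fingers":1},{"delta_pos":[0.012,0,-0.0015],"rot":[0,0,0],"fingers":1},{"delta_pos":[0.019,0,-0.0015],"rot":[0,0,0],"fingers":1},{"delta_pos":[0.027,0,-0.0015],"rot":[0,0,0],"fingers":1},{"delta_pos":[0.035,0,-0.0015],"rot":[0,0,0],"fingers":1},{"delta_pos":[0.043,0,-0.0015],"rot":[0,0,0],"fingers":1},{"delta_pos":[0.05,0,-0.0015],"rot":[0,0,0],"fingers":1},{"delta_pos":[0.055,0,-0.0015],"rot":[0,0,0],"fingers":1},{"delta_pos":[0.058,0,-0.0015],"rot":[0,0,0],"fingers":1},{"delta_pos":[0.058,0,-0.0015],"rot":[0,0,0],"fingers":1}]' 110
python3 - <<'E'
from h import *
st();s=status.state();print(stf(s['eef_pos']).round(1))
i=get_image('scene');overlay(i,'scene',(320,190,400,270),9,'pics/h1.png',-74)
i=get_image('top');overlay(i,'top',(90,150,190,230),8,'pics/h2.png',-74)
E
```

```text
time: 17.38
eef_pos: [609.0, 84.9, 84.7]
tool_rot: [3.14, 0.001, 1.705]
ft_force: [-0.6, -0.1, -1.3]
grip_width: 12.1
17.3833 [609.   84.9  84.7] [1.799e+02 8.000e-02 9.771e+01] F [-0.6 -0.1 -1.3] w 12.1 q [ 0.05  0.15  1.84 -0.    1.15 -0.08]
[-2.009e+02 -2.000e-01  8.470e+01]
```

View pics/h1.png

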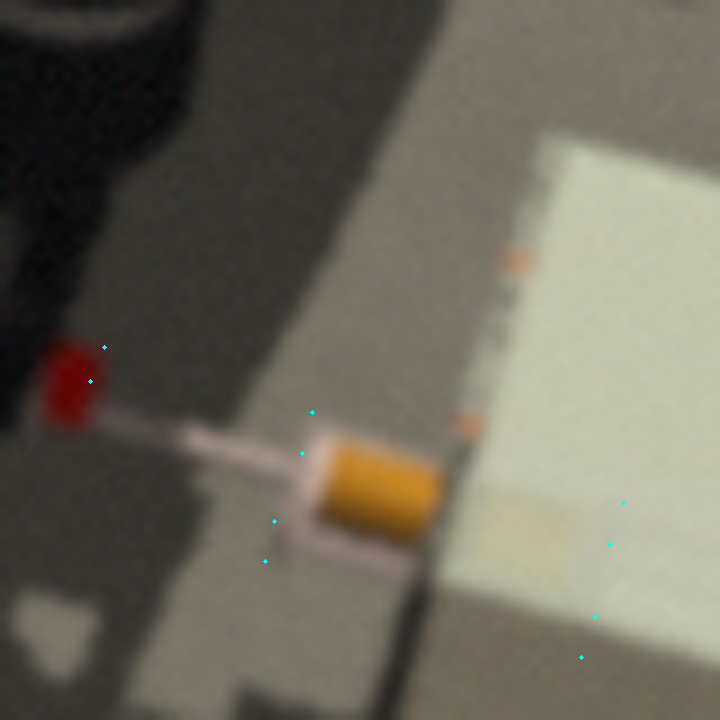

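View pics/h2.png

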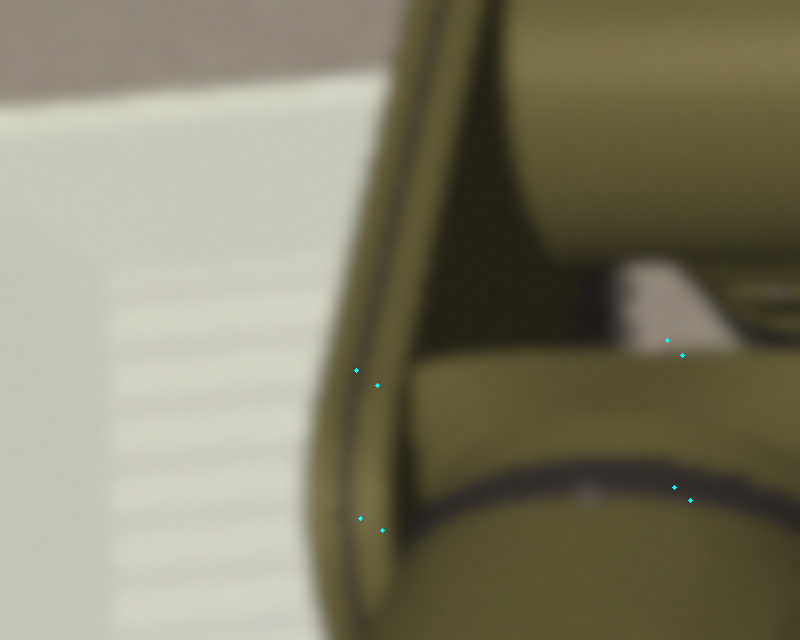

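No contact; the trough is entering (h1: case behind the clear edge, crop (380,490)). I continue.

```bash
python3 -m handwheel '[{"delta_pos":[0.002,0,0],"rot":[0,0,0],"fingers":1},{"delta_pos":[0.006,0,0],"rot":[0,0,0],"fingers":1},{"delta_pos":[0.012,0,0],"rot":[0,0,0],"fingers":1},{"delta_pos":[0.019,0,0],"rot":[0,0,0],"fingers":1},{"delta_pos":[0.027,0,0],"rot":[0,0,0],"fingers":1},{"delta_pos":[0.035,0,0],"rot":[0,0,0],"fingers":1},{"delta_pos":[0.043,0,0],"rot":[0,0,0],"fingers":1},{"delta_pos":[0.051,0,0],"rot":[0,0,0],"fingers":1},{"delta_pos":[0.058,0,0],"rot":[0,0,0],"fingers":1},{"delta_pos":[0.063,0,0],"rot":[0,0,0],"fingers":1},{"delta_pos":[0.066,0,0],"rot":[0,0,0],"fingers":1},{"delta_pos":[0.066,0,0],"rot":[0,0,0],"fingers":1}]' 110
python3 - <<'E'
from h import *
st();s=status.state();print(stf(s['eef_pos']).round(1))
i=get_image('scene');overlay(i,'scene',(320,180,430,280),7,'pics/h3.png',-74)
i=get_image('top');overlay(i,'top',(70,140,190,230),6,'pics/h4.png',-74)
E
```

```text
time: 18.48
eef_pos: [600.2, 150.3, 84.6]
tool_rot: [3.14, 0.002, 1.705]
ft_force: [0.6, 1.5, -2.3]
grip_width: 12.1
18.4833 [600.2 150.3  84.6] [1.799e+02 1.000e-01 9.771e+01] F [ 0.6  1.5 -2.3] w 12.1 q [ 0.16  0.16  1.83 -0.    1.15  0.03]
[-134.9   -0.2   84.6]
```

View pics/h3.png

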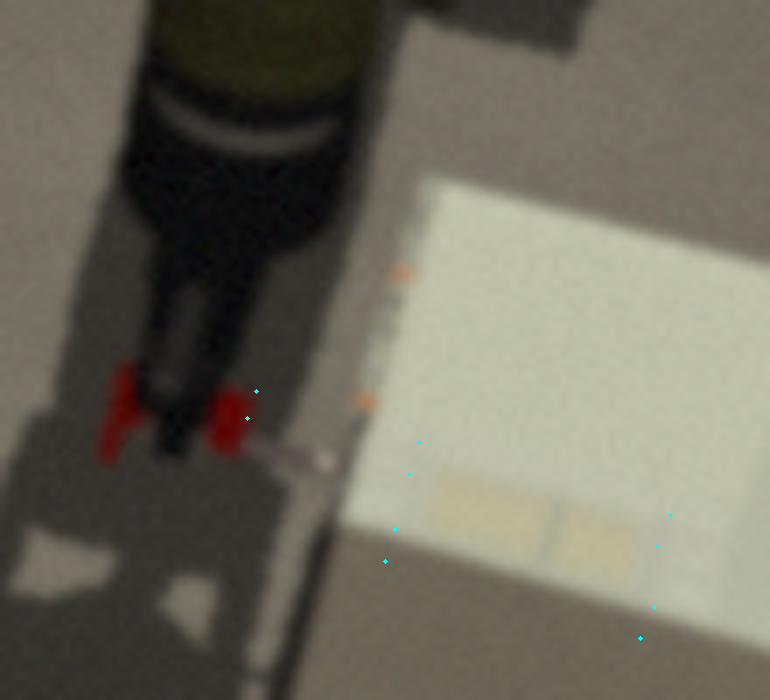

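View pics/h4.png

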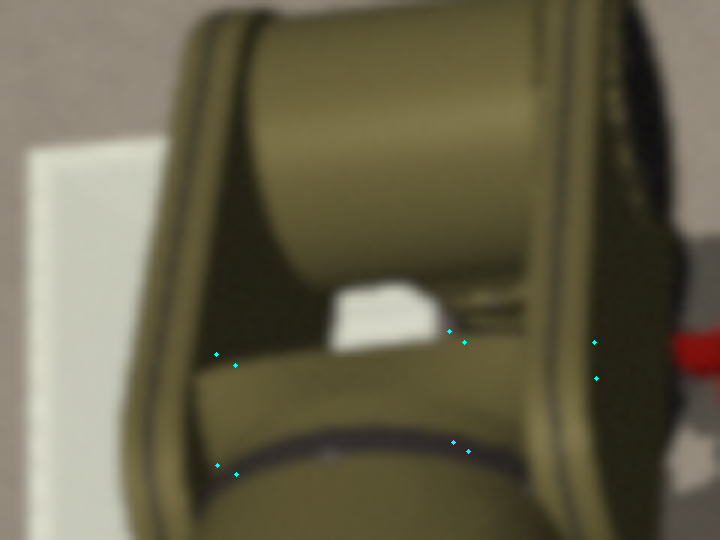

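Trough and case are inside (h3: case seen through the roof at crop (425..640, 465..580)), and the forces are quiet. Now I hold, back out 5 mm, and start tipping to 14°, checking the pivot before going on.

```bash
python3 -m handwheel '[{"delta_pos":[0,0,0],"rot":[0,0,0],"fingers":1},{"delta_pos":[0,0,0],"rot":[0,0,0],"fingers":1},{"delta_pos":[-0.001,-0.001,0],"rot":[3,0,0],"fingers":1},{"delta_pos":[-0.003,-0.002,0],"rot":[6,0,0],"fingers":1},{"delta_pos":[-0.005,-0.0035,-0.0003],"rot":[10,0,0],"fingers":1},{"delta_pos":[-0.005,-0.0048,-0.0006],"rot":[14,0,0],"fingers":1},{"delta_pos":[-0.005,-0.0048,-0.0006],"rot":[14,0,0],"fingers":1},{"delta_pos":[-0.005,-0.0048,-0.0006],"rot":[14,0,0],"fingers":1}]' 110
python3 - <<'E'
from h import *
st();s=status.state();print(stf(s['eef_pos']).round(1))
i=get_image('scene');overlay(i,'scene',(320,180,430,280),7,'pics/i1.png',-74,B=[[-50,0,16],[-20,0,16],[10,0,16],[100,0,16]])
E
```

```text
time: 19.25
eef_pos: [596.8, 143.7, 84.6]
tool_rot: [-2.9, 0.002, 1.704]
ft_force: [-0.5, 0.1, -1.9]
grip_width: 11.7
19.25 [596.8 143.7  84.6] [-1.6615e+02  1.1000e-01  9.7640e+01] F [-0.5  0.1 -1.9] w 11.7 q [0.15 0.31 1.67 0.   1.41 0.01]
[-141.     4.    84.6]
```

View pics/i1.png

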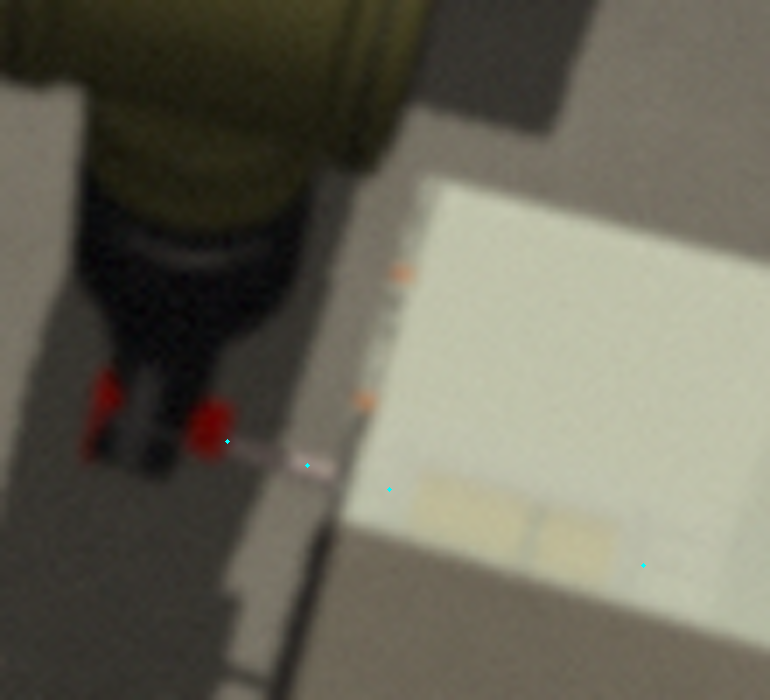

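The stem matches the rigid prediction (crop (307,465)), so the pivot is 28 mm from the reported TCP. I tip on to 55°.

```bash
python3 -m handwheel '[{"delta_pos":[0,-0.0029,-0.0002],"rot":[6,0,0],"fingers":1},{"delta_pos":[0,-0.0058,-0.0006],"rot":[12,0,0],"fingers":1},{"delta_pos":[0,-0.0087,-0.0014],"rot":[18,0,0],"fingers":1},{"delta_pos":[0,-0.0114,-0.0024],"rot":[24,0,0],"fingers":1},{"delta_pos":[0,-0.014,-0.0038],"rot":[30,0,0],"fingers":1},{"delta_pos":[0,-0.0165,-0.0053],"rot":[36,0,0],"fingers":1},{"delta_pos":[0,-0.0184,-0.0069],"rot":[41,0,0],"fingers":1},{"delta_pos":[0,-0.0184,-0.0069],"rot":[41,0,0],"fingers":1},{"delta_pos":[0,-0.0184,-0.0069],"rot":[41,0,0],"fingers":1}]' 110
python3 - <<'E'
from h import *
st();s=status.state();print(stf(s['eef_pos']).round(1))
i=get_image('scene');overlay(i,'scene',(320,180,430,280),7,'pics/i2.png',-74,B=[[-50,0,16],[-20,0,16],[10,0,16],[100,0,16]])
i=get_image('top');overlay(i,'top',(60,140,190,250),6,'pics/i3.png',-74,B=[[-50,0,16],[-20,0,16],[10,0,16],[100,0,16]])
E
```

```text
time: 20.05
eef_pos: [579.7, 141.6, 94.4]
tool_rot: [-2.185, 0.002, 1.704]
ft_force: [-0.5, -0.4, -0.4]
grip_width: 12.2
20.05 [579.7 141.6  94.4] [-1.2517e+02  1.1000e-01  9.7650e+01] F [-0.5 -0.4 -0.4] w 12.2 q [0.15 0.72 1.29 0.01 2.09 0.01]
[-140.8   21.2   94.4]
```

View pics/i2.png

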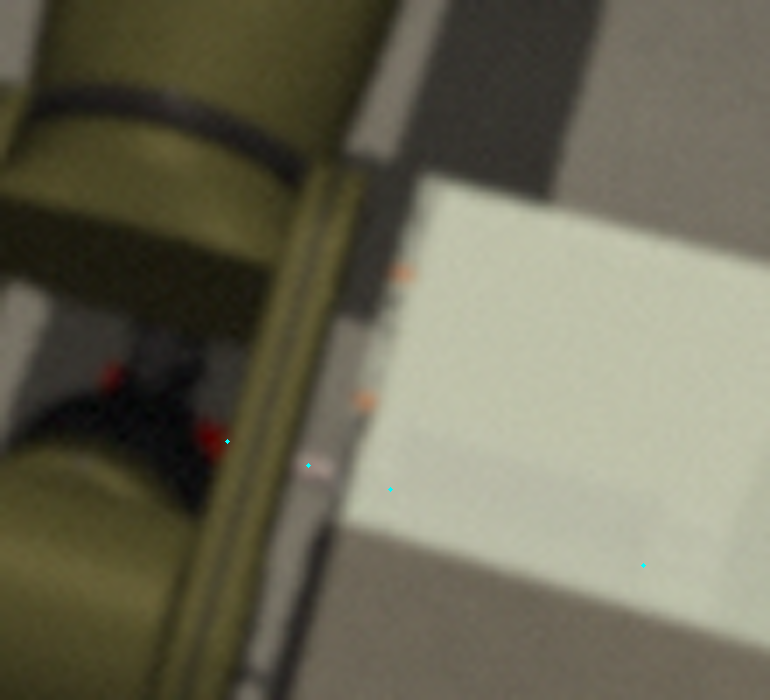

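View pics/i3.png

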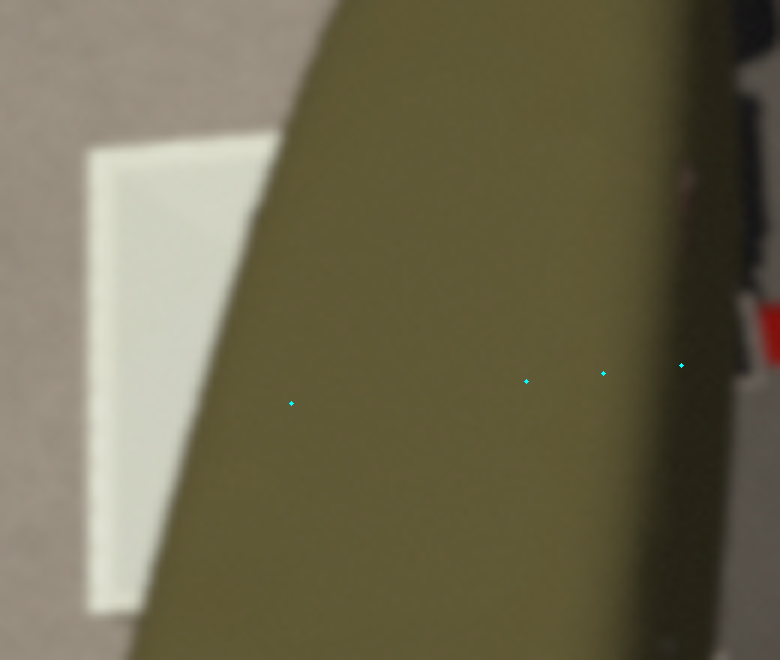

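The case has left the trough: nothing brass is visible in the boat, and the weight on the wrist dropped (Fz -1.9 → -0.4). I hold half a second, then turn back level about the stem.

```bash
python3 -m handwheel '[{"delta_pos":[0,0,0],"rot":[0,0,0],"fingers":1},{"delta_pos":[0,0,0],"rot":[0,0,0],"fingers":1},{"delta_pos":[0,0,0],"rot":[0,0,0],"fingers":1},{"delta_pos":[0,0,0],"rot":[0,0,0],"fingers":1},{"delta_pos":[0,0.0029,-0.0002],"rot":[-6,0,0],"fingers":1},{"delta_pos":[0,0.0058,-0.0006],"rot":[-12,0,0],"fingers":1},{"delta_pos":[0,0.0087,-0.0014],"rot":[-18,0,0],"fingers":1},{"delta_pos":[0,0.0114,-0.0024],"rot":[-24,0,0],"fingers":1},{"delta_pos":[0,0.014,-0.0038],"rot":[-30,0,0],"fingers":1},{"delta_pos":[0,0.0165,-0.0053],"rot":[-36,0,0],"fingers":1},{"delta_pos":[0,0.0184,-0.0069],"rot":[-41,0,0],"fingers":1},{"delta_pos":[0,0.0184,-0.0069],"rot":[-41,0,0],"fingers":1}]' 110
python3 - <<'E'
from h import *
st();s=status.state();print(stf(s['eef_pos']).round(1))
goto([600.8,144,84.6+21.2],97.67)
E
```

```text
time: 21.15
eef_pos: [594.5, 143.9, 87.4]
tool_rot: [-2.906, 0.002, 1.705]
ft_force: [1.5, -0.6, -1.1]
grip_width: 12.4
21.15 [594.5 143.9  87.4] [-1.6648e+02  1.0000e-01  9.7680e+01] F [ 1.5 -0.6 -1.1] w 12.4 q [0.15 0.3  1.68 0.   1.4  0.01]
[-140.5    6.2   87.4]
delta_pos [-0.0007  0.0067  0.0012] rot [-13.52   0.1    0.  ] n>= 0.2 1.9
```

```bash
python3 -m handwheel '[{"delta_pos":[0,0.002,0.0003],"rot":[-5,0,0],"fingers":1},{"delta_pos":[0,0.0045,0.0007],"rot":[-10,0,0],"fingers":1},{"delta_pos":[-0.0005,0.0067,0.0012],"rot":[-13.5,0,0],"fingers":1},{"delta_pos":[-0.0005,0.0067,0.0012],"rot":[-13.5,0,0],"fingers":1},{"delta_pos":[-0.0005,0.0067,0.0012],"rot":[-13.5,0,0],"fingers":1}]' 110
python3 - <<'E'
from h import *
st();s=status.state();print(stf(s['eef_pos']).round(1))
i=get_image('scene');overlay(i,'scene',(320,180,430,280),7,'pics/j1.png',-74)
E
```

```text
time: 21.57
eef_pos: [600.2, 144.1, 84.6]
tool_rot: [-3.138, 0.002, 1.705]
ft_force: [0.5, -1.1, -2.3]
grip_width: 11.8
21.5667 [600.2 144.1  84.6] [-1.7981e+02  1.0000e-01  9.7680e+01] F [ 0.5 -1.1 -2.3] w 11.8 q [ 0.15  0.16  1.83 -0.    1.15  0.02]
[-141.1    0.6   84.6]
```

View pics/j1.png

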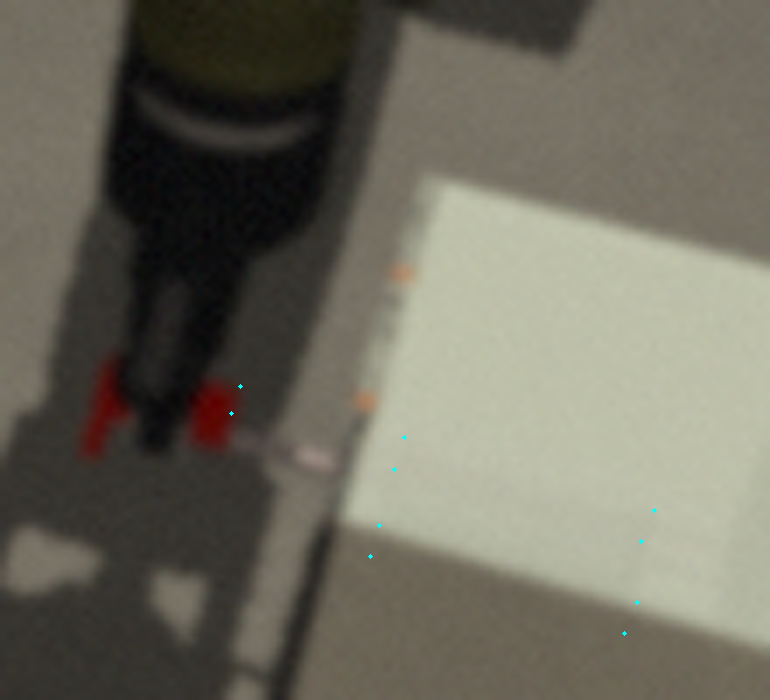

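The trough is empty and level, on the axis (st y 0.6). I draw it out straight.

```bash
python3 -m handwheel '[{"delta_pos":[-0.003,0,0],"rot":[0,0,0],"fingers":1},{"delta_pos":[-0.009,0,0],"rot":[0,0,0],"fingers":1},{"delta_pos":[-0.018,0,0],"rot":[0,0,0],"fingers":1},{"delta_pos":[-0.03,0,0],"rot":[0,0,0],"fingers":1},{"delta_pos":[-0.045,0,0],"rot":[0,0,0],"fingers":1},{"delta_pos":[-0.06,0,0],"rot":[0,0,0],"fingers":1},{"delta_pos":[-0.075,0,0],"rot":[0,0,0],"fingers":1},{"delta_pos":[-0.09,0,0],"rot":[0,0,0],"fingers":1},{"delta_pos":[-0.105,0,0],"rot":[0,0,0],"fingers":1},{"delta_pos":[-0.12,0,0],"rot":[0,0,0],"fingers":1},{"delta_pos":[-0.135,0,0],"rot":[0,0,0],"fingers":1},{"delta_pos":[-0.145,0,0],"rot":[0,0,0],"fingers":1}]' 110
python3 - <<'E'
from h import *
st();s=status.state();print(stf(s['eef_pos']).round(1))
goto([575,-73.7,84.6+21.2],97.67)
i=get_image('scene');crop(i,280,180,430,280,5,'pics/k1.png')
E
```

```text
time: 22.62
eef_pos: [620.5, -1.6, 85.0]
tool_rot: [-3.139, 0.002, 1.704]
ft_force: [0.2, 0.1, -2.1]
grip_width: 12.3
22.6167 [620.5  -1.6  85. ] [-1.7986e+02  1.2000e-01  9.7620e+01] F [ 0.2  0.1 -2.1] w 12.3 q [-0.09  0.17  1.82 -0.    1.16 -0.22]
[-2.882e+02 -1.000e-01  8.500e+01]
delta_pos [-0.0654 -0.0547  0.0007] rot [-0.14  0.12 -0.05] n>= 2.0 0.0
```

View pics/k1.png

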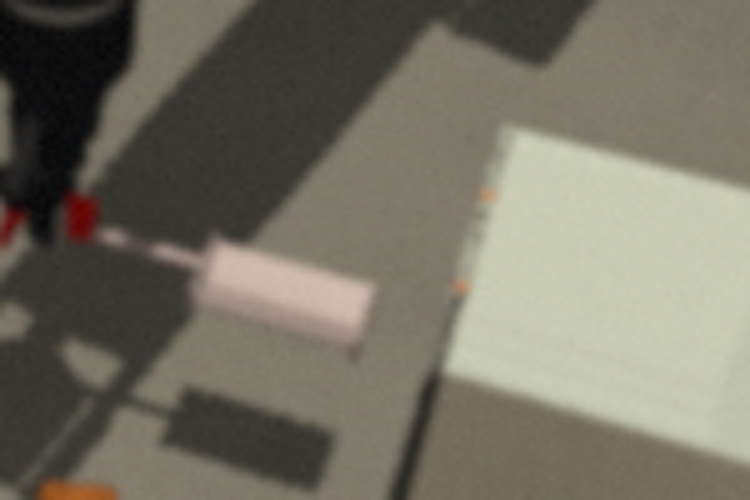

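The boat is out and empty. Back over its original place, then down.

```bash
python3 -m handwheel '[{"delta_pos":[-0.01,-0.01,0],"rot":[0,0,0],"fingers":1},{"delta_pos":[-0.03,-0.03,0],"rot":[0,0,0],"fingers":1},{"delta_pos":[-0.05,-0.05,0],"rot":[0,0,0],"fingers":1},{"delta_pos":[-0.06,-0.064,0.01],"rot":[0,0,0],"fingers":1},{"delta_pos":[-0.064,-0.067,0.03],"rot":[-0.1,0.1,0],"fingers":1},{"delta_pos":[-0.064,-0.067,0.05],"rot":[-0.1,0.1,0],"fingers":1},{"delta_pos":[-0.064,-0.067,0.07],"rot":[-0.1,0.1,0],"fingers":1},{"delta_pos":[-0.064,-0.067,0.08],"rot":[-0.1,0.1,0],"fingers":1},{"delta_pos":[-0.064,-0.067,0.085],"rot":[-0.1,0.1,0],"fingers":1},{"delta_pos":[-0.064,-0.067,0.088],"rot":[-0.1,0.1,0],"fingers":1},{"delta_pos":[-0.064,-0.067,0.088],"rot":[-0.1,0.1,0],"fingers":1},{"delta_pos":[-0.064,-0.067,0.088],"rot":[-0.1,0.1,0],"fingers":1}]' 110
python3 - <<'E'
from h import *
st()
i=get_image('scene');overlay(i,'scene',(250,170,360,260),7,'pics/k2.png',-74)
E
```

```text
time: 23.67
eef_pos: [563.5, -75.3, -1.6]
tool_rot: [3.141, 0.002, 1.703]
ft_force: [0.2, 0.6, -1.4]
grip_width: 12.7
23.6667 [563.5 -75.3  -1.6] [1.7994e+02 1.0000e-01 9.7590e+01] F [ 0.2  0.6 -1.4] w 12.7 q [-0.23  0.17  1.98 -0.    0.98 -0.36]
```

View pics/k2.png

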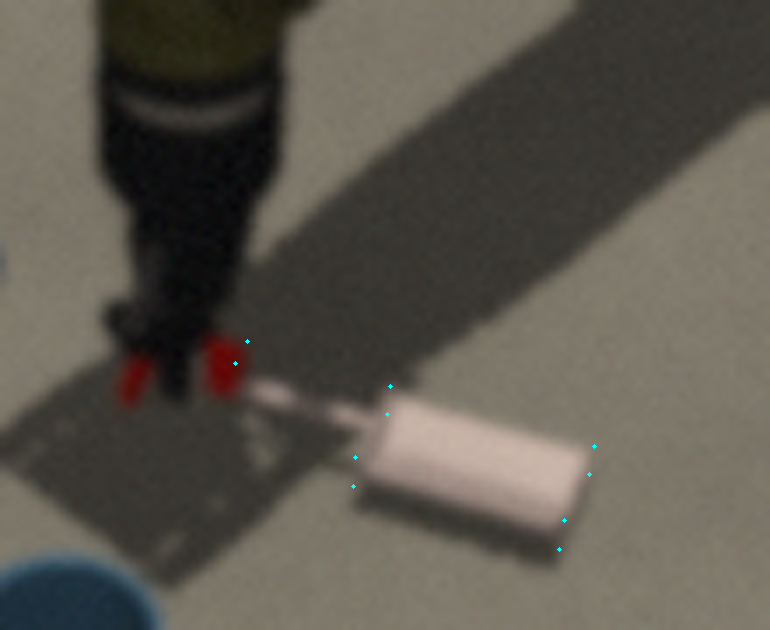

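Boat level, ~10 mm above the counter by the reading. I go down softly to contact.

```bash
python3 -m handwheel '[{"delta_pos":[0,0,0.002],"rot":[0,0,0],"fingers":1},{"delta_pos":[0,0,0.005],"rot":[0,0,0],"fingers":1},{"delta_pos":[0,0,0.007],"rot":[0,0,0],"fingers":1},{"delta_pos":[0,0,0.007],"rot":[0,0,0],"fingers":1}]' 110 | egrep "eef|ft"; for k in 1 2 3; do python3 -m handwheel '[{"delta_pos":[0,0,0.001],"rot":[0,0,0],"fingers":1},{"delta_pos":[0,0,0.0015],"rot":[0,0,0],"fingers":1}]' 110| egrep "eef|ft"; done
```

```text
eef_pos: [563.4, -75.3, -8.7]
ft_force: [-0.0, -0.3, -0.5]
eef_pos: [563.2, -75.3, -10.5]
ft_force: [0.1, 0.6, -1.1]
eef_pos: [563.1, -75.3, -12.1]
ft_force: [-0.4, -0.2, 0.1]
eef_pos: [563.1, -75.3, -12.2]
ft_force: [-6.4, 0.9, 12.1]
```

Contact (12 N, at the same reading as at pick-up). I release and go straight up.

```bash
python3 -m handwheel '[{"delta_pos":[0,0,-0.0005],"rot":[0,0,0],"fingers":1},{"delta_pos":[0,0,-0.0005],"rot":[0,0,0],"fingers":0.82},{"delta_pos":[0,0,-0.0005],"rot":[0,0,0],"fingers":0.75},{"delta_pos":[0,0,-0.0005],"rot":[0,0,0],"fingers":0.65},{"delta_pos":[0,0,-0.0005],"rot":[0,0,0],"fingers":0.5},{"delta_pos":[0,0,-0.0005],"rot":[0,0,0],"fingers":0.5},{"delta_pos":[0,0,-0.02],"rot":[0,0,0],"fingers":0.5},{"delta_pos":[0,0,-0.05],"rot":[0,0,0],"fingers":0.5},{"delta_pos":[0,0,-0.09],"rot":[0,0,0],"fingers":0.5},{"delta_pos":[0,0,-0.13],"rot":[0,0,0],"fingers":0.5},{"delta_pos":[0,0,-0.15],"rot":[0,0,0],"fingers":0.5},{"delta_pos":[0,0,-0.15],"rot":[0,0,0],"fingers":0.5}]' 20;  python3 -m handwheel '[{"delta_pos":[-0.04,-0.02,-0.02],"rot":[0,0,0],"fingers":0.5},{"delta_pos":[-0.08,-0.04,-0.04],"rot":[0,0,0],"fingers":0.5},{"delta_pos":[-0.12,-0.06,-0.06],"rot":[0,0,0],"fingers":0.5},{"delta_pos":[-0.16,-0.08,-0.06],"rot":[0,0,0],"fingers":0.5},{"delta_pos":[-0.19,-0.1,-0.06],"rot":[0,0,0],"fingers":0.5},{"delta_pos":[-0.19,-0.1,-0.06],"rot":[0,0,0],"fingers":0.5},{"delta_pos":[-0.19,-0.1,-0.06],"rot":[0,0,0],"fingers":0.5}]' 20
python3 - <<'E'
from h import *
st()
i=get_image('scene');j=get_image('top')
cv2.imwrite("pics/z1.png",cv2.resize(i,(800,600))[:,:,::-1]);cv2.imwrite("pics/z2.png",cv2.resize(j,(800,600))[:,:,::-1])
crop(j,60,130,200,250,5,'pics/z3.png');crop(i,250,180,350,260,7,'pics/z4.png')
E
```

```text
time: 25.55
eef_pos: [567.3, -76.0, 145.1]
tool_rot: [3.131, 0.005, 1.703]
ft_force: [1.4, 0.2, 0.6]
grip_width: 42.7
time: 26.13
eef_pos: [490.8, -280.8, 204.5]
tool_rot: [3.132, 0.006, 1.698]
ft_force: [-0.3, 1.3, 0.8]
grip_width: 42.8
26.1333 [ 490.8 -280.8  204.5] [179.46   0.35  97.31] F [-0.3  1.3  0.8] w 42.8 q [-0.62 -0.07  1.85  0.    1.34 -0.74]
```

View pics/z1.png

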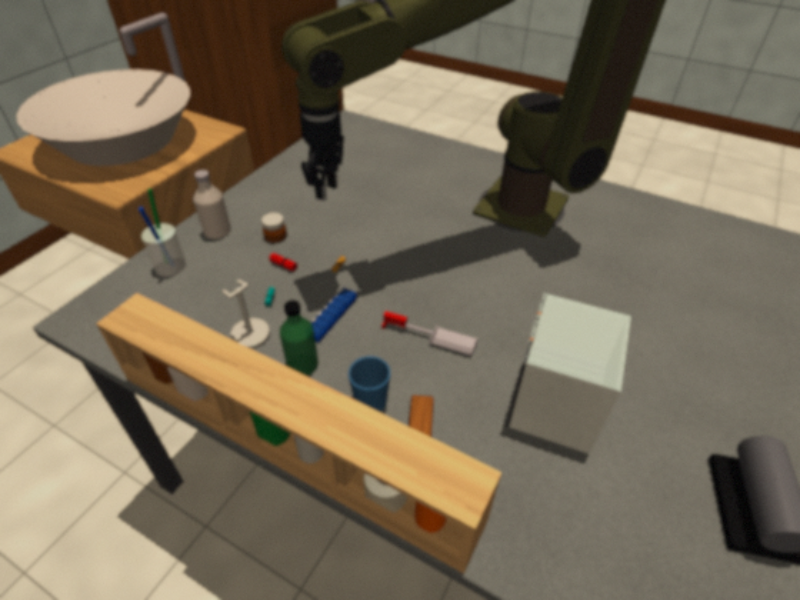

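View pics/z2.png

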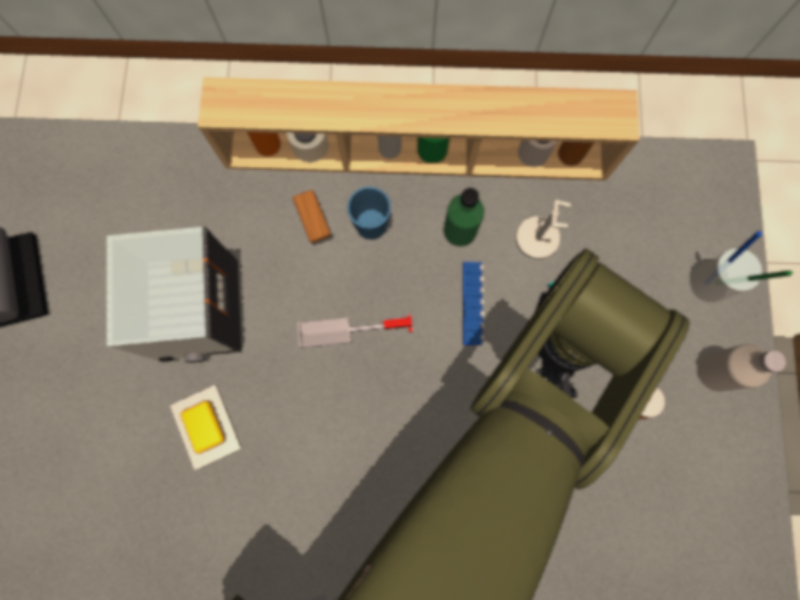

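View pics/z3.png

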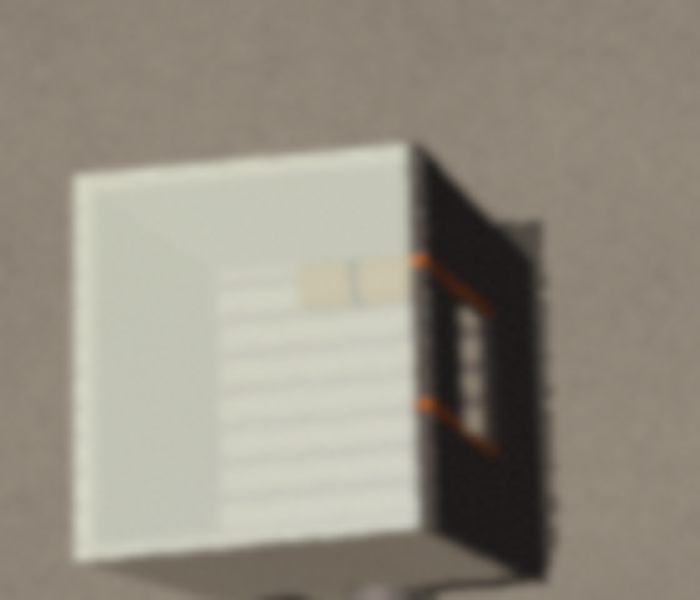

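View pics/z4.png

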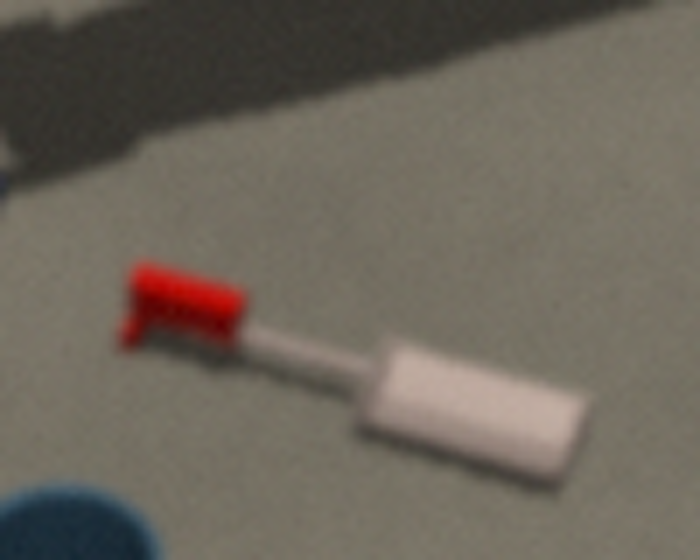

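The case lies on the ribbed floor (z3 crop (300–405, 260–305)) and the boat stands on its feet, empty. I check the case position and the bystanders numerically before handing in.

Run:
```python
from h import *
for k in((298,285),(352,283),(408,278)): print(stf(onz("top",(k[0]/5+60-.4,k[1]/5+130-.4),65)).round(1))
j=get_image("top");t=np.load("t.npy")
d=cv2.absdiff(cv2.GaussianBlur(j,(3,3),0),cv2.GaussianBlur(t,(3,3),0)).max(2)
# bystander patches visible (native px): brush, cup, bottle, stand, organiser, soap
for n,(x,y,r) in dict(nail=(218,151,22),cup=(259,149,20),bottle=(325,153,20),stand=(377,165,20),org=(331,205,20),soap=(143,298,25)).items():
    print(n,int((d[y-r:y+r,x-r:x+r]>40).sum()))
st()
arm.sign_off()
```

```text
[ 24.6 -63.6  65. ]
[ -1.7 -61.9  65. ]
[-29.1 -61.7  65. ]
nail 0
cup 0
bottle 0
stand 0
org 97
soap 0
26.2833 [ 492.4 -276.7  203.9] [179.45   0.21  97.57] F [1.1 0.1 0. ] w 42.8 q [-0.61 -0.07  1.86  0.    1.34 -0.74]
the job is handed in; nothing more can be done
```

The job is handed in at about 26 s. The case was tipped out of the boat inside the steriliser, and the boat is back on the counter, empty.

**Last checks**
- **Case:** it lies along the chamber at about (-2, -62) mm in the steriliser's frame. It spans x = -29 to 25 where visible, which is inside the walls. Its height was assumed (65 mm, lying on the ribs), not measured.
- **Boat:** it stands level on its feet close to its old place. It touched down at the same height reading as at pick-up.
- **Cover plate:** I saw no force on the wrist while the boat was in the slot. This was read only at the end of each move and at the pictures, so a brief touch in between would not have shown.
- **Robot:** the gripper is open and well clear of everything.
- **Bystanders:** nail brush, cup, bottle, brush stand and soap dish show no change from the start picture. The organiser patch differs, most likely from the arm's shadow; it looks in place in the full view. The jar is half hidden by the arm from above, but also looks in place in the scene view.

**What failed or disagreed**
- **Fingertip height:** the first two grasps of the case closed above it. The fingertips sit about 21 mm short of the reported TCP. I found this in the pictures and confirmed it with a touch on the bare counter (contact at reported z = -21), then corrected for it.
- **Camera versus arm:** the carried boat appeared 2–3 mm lower in the scene view than the arm readings gave. I raised it 3 mm before the slot.

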